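# Turn the fish tins in the turnover frame

### The arm

A 6-joint arm with a two-finger parallel gripper is mounted at the origin on a cart in front of the work surface, level with it; the furniture and walls round the work are solid. World frame = base frame: x ahead of the robot, y to its left, z up, the work surface at z = 0. Lengths are in m, angles in rad, forces in N, time in s.
With the tool pointing down it reaches from about 0.4 to 0.825 m from the base axis. Payload 7 kg.
Tool frame: the origin (TCP) lies at the very end of the fingers, on their centre line; the grasp point (between the pads) lies 19 mm behind it; z points along the fingers, y is the line along which they close (so a half turn about z gives the same grasp; the last joint's range is limited). The gripper opens to 85 mm and grips with 20 to 120 N. Pads are 22 mm wide; open, the fingers measure 114 mm over their backs; the gripper's body (76 mm by 85 mm) begins 54 mm behind the grasp point. The pads swing forward as they close: fully open they stand 13 mm farther back than shut.
Start: joints at [1.633, 0.359, 0.012, 0, -1.224, -0.288], TCP at [0.151, 0.658, 0.202] pointing down, gripper open.
Joint ranges: [-3.07, 3.07], [-1.43, 2.12], [-1.02, 1.25], [-3.03, 1.67], [-3.05, -0], [-3.03, 3.03]. Speed limits (rad/s): [2.39, 2.39, 3.01, 3.14, 3.14, 3.14].

### API

Orientations are given as a unit quaternion [w, x, y, z].
In Python, from workcell import robot, imaging gives the robot as it stands.
- The arm moves only by the tool jog_arm, never from a script. Its argument "series" is a list of rows, each a list of 5 numbers: the shift along the tool's x, y, z as a fraction of full scale, then the turn about the tool's z as a fraction of full scale, then the closure, from 0 (fully open) to 1 (shut). A call has 1 to 12 rows; each row shifts and turns the commanded pose from where the row before left it, along the tool's axes as they then stand; what a row does not reach is not made up. Full scale, the value 1, is 0.04 m for a shift and 0.1 rad for a turn. A row lasts 1/10 s, in which the tool goes at most 50 mm and 8.59 degrees, less where a joint would pass 70% of its speed; a pose out of reach is approached as far as the arm can. A call with a number of a shift or a turn outside -1 to 1 is refused whole. A call with a gripper value outside its range is refused whole. The fingers move at their own pace and stop on an object; the grip force is fixed at half the most. Time passes only in rows, so rows that do not move let the fingers close. It gives the time, the measured TCP pose, the force, the opening and the grip force at its end, in the units of the state.
- robot.observe(): the state, without advancing time (a new reading comes with each control period).
- imaging.read_camera(name): name is "scene" or "top" or "wrist"; returns (picture, depth): 400x640x3 uint8, red, green, blue; 400x640 float32, m along the optical axis (not along the pixel's ray), 0 where there is no reading.
- imaging.camera_params(name): a dict with "fx", "fy", "cx", "cy" (pixels), "D" ([k1, k2, p1, p2, k3] as OpenCV has them; the pictures are not rectified), "T" (4x4, takes a point from camera to world coordinates); the wrist camera has in their place "tool_from_camera" (4x4, takes a point from camera to tool coordinates, whose origin is the TCP and whose axes are the flange's). Camera axes: x right, y down, z forward; pixel columns grow to the right and rows downward; lengths in m; the calibration is good to about 2 mm. A picture is of the moment at which its call begins: read the wrist's pose just before it. camera_params takes no time and is no camera call.
- robot.sign_off(): hands the job in; it is judged then, once.
Trained networks look in the newest picture that a camera, given by its name, has taken for a name from the list of things; names that differ only in an ending like _2 or _b are one class to them, and where a whole thing is asked for, a point or a joint stands for the part that bears it (a point fixed in the world has none). Each returns a list of dicts, best first, with "conf" (0 to 1); they miss things now and then, are a little off and sometimes report something else, mostly with a low value. They report only what shows in the picture. A call takes as long as a camera call.
- imaging.find_in(camera, name): "point" ([x, y, z] in m, in world coordinates, good to about 4 mm: the middle of the surface that is visible of it).
- imaging.silhouettes(camera, name): "region" (400x640 bool, what is visible of it).
The state is a dict: "time": time; "joint_positions": joint angles; "joint_velocities": joint speeds; "joint_torque": joint torques, N m; "tool_pos": TCP position; "ee_rot": TCP orientation; "wrist_force": force on the tool from outside, world axes, zero at the start; "moment": the same for the moment, N m; "grip_width": opening from 0.0 (shut) to 1.0 (fully open); "finger_force": force on a finger pad.
Only numpy, scipy, OpenCV 4.12 (cv2) and the standard library are available. Lean on these libraries where they do the work, as an engineer would, in place of code of your own. Each camera call takes 0.05 s, during which the arm holds its last target. There are 200 camera calls.

### The job

The tins of fish in oil on the green mat are due for their turning. Lower the blue turnover frame if it stands raised; then slide each tin in turn into its grooves until it meets the white stops, swing the frame right over to its other side by the black handle so that the tin lies upside down, draw the tin out and set it flat in the dark steel tray, printed lid down. Finish with all the tins lying side by side within the tray and the frame empty and lying fully down on either side; leave everything else alone.

Things in the scene. Friction and masses are not known exactly. Their poses are not given: they have to be found in the camera images.
- tin_a_mid (a point): centre (half-way up) of a flat fish tin, 63 x 105 x 24 mm with rounded ends, about 0.15 kg; its x runs across the 63 mm width, its y along the 105 mm length, its z out of the blue printed lid (up at the start; the underside is plain metal). Stands on the mat at the start, or is absent
- tin_b_mid (a point): centre (half-way up) of a flat fish tin, 63 x 105 x 24 mm with rounded ends, about 0.15 kg; its x runs across the 63 mm width, its y along the 105 mm length, its z out of the blue printed lid (up at the start; the underside is plain metal). Stands on the mat at the start, or is absent
- tin_c_mid (a point): centre (half-way up) of a flat fish tin, 63 x 105 x 24 mm with rounded ends, about 0.15 kg; its x runs across the 63 mm width, its y along the 105 mm length, its z out of the blue printed lid (up at the start; the underside is plain metal). Stands on the mat at the start, or is absent
- tin_d_mid (a point): centre (half-way up) of a flat fish tin, 63 x 105 x 24 mm with rounded ends, about 0.15 kg; its x runs across the 63 mm width, its y along the 105 mm length, its z out of the blue printed lid (up at the start; the underside is plain metal). Stands on the mat at the start, or is absent
- mat: thin green mat, 230 x 250 x 3 mm, fixed, on which the tins stand at the start; origin at the centre of its underside on the worktop. It lies to the left or to the right of the turnover frame. A clear glass screen 0.24 m high stands along the back edge of the worktop, its face at about x = 0.67 m: keep the hand clear of it
- tray_in (a point): centre of the floor of a low dark steel tray (fixed, inside 222 x 252 mm in x and y, floor 4 mm above the worktop, rim 5 mm above the floor); the turned tins go here. It lies on the other side of the frame from the mat. There is room for four tins, two by two, with their lengths along the tray's y
- turner_hinge (a point): middle of the hinge line of the turnover frame, 50 mm above the worktop. Its x is the hinge line, pointing away from the robot; its y points left, its z up. The fixed base under it is an aluminium plate 160 (x) x 320 (y) x 8 mm; nothing on it above 32 mm but the hinge line
- turner (a joint): angle of the turnover frame about the hinge line: 0 = lying down flat on the left (+y side), pi/2 = upright, pi = lying down flat on the right (-y side). It is stiff and stays where it is left; lifting it by the handle takes about 5 N. It may be found partly raised
- turner_seat (a point): centre of the place for a tin in the swinging blue frame, 74 mm from the hinge line; x along the grooves away from the robot (as the hinge's x), y from the hinge towards the handle. A tin lies with its 105 mm length along this y; against the two white stops it is centred here within 3 mm in x and 7 mm in y, resting about 2.5 mm below this height. The lower lips' surface is 14.5 mm below
- turner_mouth (a point): middle of the open mouth of the grooves, on the robot's side, 37 mm before the seat centre; the lips and side walls flare outwards for another 18 mm towards the robot. The two rails run along x; their grooves are 109 mm apart at the bottoms and 29 mm high inside. Lips 18 mm deep lie over and under the tin's ends; the middle 73 mm is open above and below
- turner_base: fixed base plate of the turnover frame, origin at its underside below the hinge middle, axes as the hinge's. The frame is alike both ways up and can be loaded and emptied on either side when lying flat. Behind the seat, a finger has a gap 65 mm wide between the stops and 40 mm of free room beyond them, then a crossbar
- turner_handle (a point): middle of the black round handle bar, 12 mm thick, parallel to the hinge line, 186 mm from it; 76 mm of bar is free between its two arms, and 45 mm between the bar and the rail. The bar may turn within the grip
- spice_jar: spice jar with a yellow-brown cap, 44 mm across, 100 mm tall, origin at its foot; a bystander
- dropper_bottle: small brown dropper bottle, 33 mm across, 102 mm tall, origin at its foot; a bystander

How it is judged:
By the outcome, as a careful person would: the job done as asked, in the order asked, and still so for the second after the job is handed in, with the robot touching nothing.
Of tin_a, tin_b, tin_c, tin_d only 2 to 3 are there at a start; the rules pass over those that are not, and their reading is None.
At some moment in a run one of tin_a, tin_b, tin_c, tin_d may be knocked a few centimetres aside while the robot is not near it.
Once in a run the grip may slacken for a moment while it holds something.
It also fails if it takes over 210 s, if anything falls off the work surface, if the arm or the gripper's body presses on something with over 40 N, if the wrist force passes 120 N, or if a joint passes its speed limit or range.

## Working session

There is one attempt and no reset: what is moved stays moved. The work goes in short steps, Python scripts to look and compute and a tool call to move; the robot and the scene stay as the last step left them, time stands still between calls to the robot, and variables do not carry over. Pictures are saved under pics/ and viewed, at most 17 in all, crops included, and the job is handed in when it is done.

Besides the shell and the picture viewer there is one more tool, called after ">>>" as name([rows], argument=value, ...), one row to a line, values as JSON. jog_arm: Moves the arm, as the interface text tells. Its arguments: {"type":"object","properties":{"series":{"type":"array","items":{"type":"array","items":{"type":"number","minimum":-1,"maximum":1}}}},"required":["series"]}

```bash
ls; mkdir -p pics; cat > h.py <<'E'
from workcell import robot, imaging
import numpy as np, cv2
from scipy.spatial.transform import Rotation as R
def find(cam,names):
    for n in names:
        r=imaging.find_in(cam,n)
        print(cam,n,[(np.round(d['point'],3).tolist(),round(d['conf'],2)) for d in r[:5]])
def snap(cam,name):
    p,d=imaging.read_camera(cam)
    cv2.imwrite('pics/'+name+'.png',p[:,:,::-1]); return p,d
def world(cam,uv,d,Tw=None):
    c=imaging.camera_params(cam)
    K=np.array([[c['fx'],0,c['cx']],[0,c['fy'],c['cy']],[0,0,1]])
    uv=np.array(uv,float).reshape(-1,2)
    n=cv2.undistortPoints(uv[:,None],K,np.array(c['D']))[:,0]
    z=np.array([d[int(v),int(u)] for u,v in uv])
    P=np.c_[n*z[:,None],z]
    T=c['T'] if 'T' in c else Tw@c['tool_from_camera']
    T=np.array(T)
    return P@T[:3,:3].T+T[:3,3]
def tool():
    s=robot.observe(); q=s['ee_rot']; T=np.eye(4)
    T[:3,:3]=R.from_quat([q[1],q[2],q[3],q[0]]).as_matrix(); T[:3,3]=s['tool_pos']; return T
def tinyaw(cam,name='tin_a_mid'):
    d=None
    for s in imaging.silhouettes(cam,name)[:5]:
        yield s['conf'],s['region']
E
python3 - <<'E'
from h import *
s=robot.observe(); print(s['time'],np.round(tool(),3).tolist())
p,d=snap('top','top0'); q,e=snap('scene','scene0')
find('top',['tin_a_mid','turner_handle','turner_seat','turner_base','tray_in','mat','spice_jar','dropper_bottle'])
find('scene',['tin_a_mid','turner_handle','turner_base'])
for c,r in tinyaw('top'):
    ys,xs=np.nonzero(r); ok=d[ys,xs]>0
    P=world('top',np.c_[xs,ys],d)[ok]
    (cx,cy),wh,a=cv2.minAreaRect(np.float32(P[:,:2]*1000)); print(round(c,2),round(cx),round(cy),np.round(wh),round(a,1),'z',np.round(np.median(P[:,2]),3))
E
```

```text
pics
0.0 [[0.975, -0.224, -0.0, 0.151], [-0.224, -0.975, -0.002, 0.657], [0.0, 0.002, -1.0, 0.201], [0.0, 0.0, 0.0, 1.0]]
top tin_a_mid [([0.456, -0.404, 0.023], 0.92), ([0.541, 0.009, 0.008], 0.22)]
top turner_handle [([0.53, 0.082, 0.116], 0.9)]
top turner_seat [([0.538, 0.08, 0.117], 0.82)]
top turner_base [([0.54, 0.01, 0.007], 0.72)]
top tray_in [([0.498, 0.349, 0.004], 0.76)]
top mat [([0.516, -0.363, 0.003], 0.89)]
top spice_jar [([0.455, -0.293, 0.021], 0.71), ([0.62, -0.518, 0.101], 0.62)]
top dropper_bottle [([0.422, 0.518, 0.064], 0.69), ([0.537, 0.009, 0.006], 0.23)]
scene tin_a_mid [([0.451, -0.408, 0.021], 0.74), ([0.51, -0.376, 0.006], 0.18)]
scene turner_handle [([0.533, 0.065, 0.094], 0.75), ([0.535, -0.006, 0.009], 0.52)]
scene turner_base [([0.533, 0.0, 0.009], 0.75), ([0.611, -0.532, 0.096], 0.31)]
0.93 453 -407 [ 60. 106.] 1.0 z 0.025
```

View pics/top0.png

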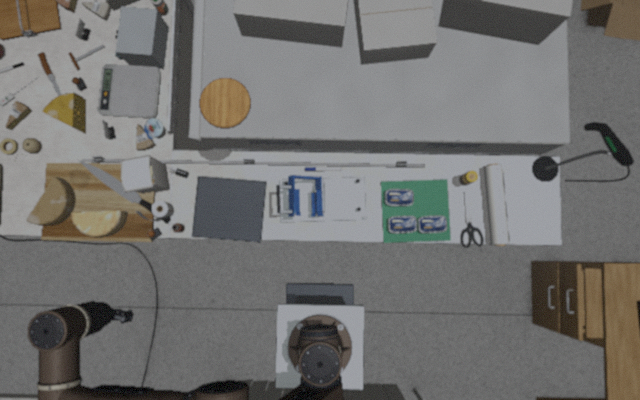

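View pics/scene0.png

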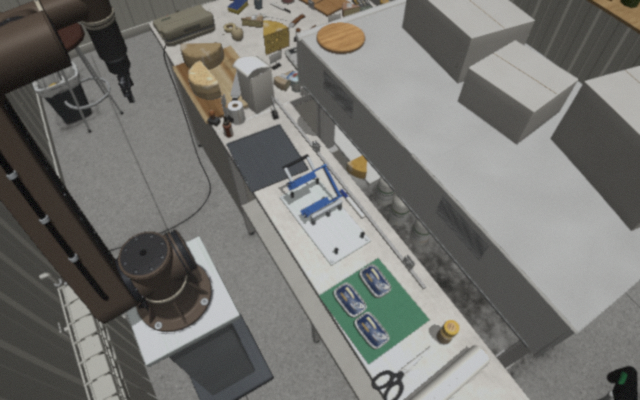

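Top: three tins at about (398,198), (402,224) and (432,224) on the green mat to the right. The dark tray is at (230,208). The blue frame, at about (305,195), is raised partly on the left side, with the handle near (280,200).

```bash
python3 - <<'E'
from h import *
p,d=snap('top','top1')
for a in [(398,198),(402,224),(432,224),(357,181),(357,208),(193,178),(266,178),(193,240),(264,241),(382,181),(449,180),(382,242)]:
    print(a,np.round(world('top',[a],d),3)[0])
for c,r in [(s['conf'],s['region']) for s in imaging.silhouettes('top','turner_handle')[:1]]:
    ys,xs=np.nonzero(r); P=world('top',np.c_[xs,ys],d); ok=d[ys,xs]>0; P=P[ok]; P=P[P[:,2]>.02]
    for y0 in np.arange(-.05,.25,.015):
        m=(P[:,1]>=y0)&(P[:,1]<y0+.015)
        if m.sum()>2: print('y',round(y0,3),m.sum(),'x',np.round(np.percentile(P[m,0],[3,97]),3),'z',np.round(np.percentile(P[m,2],[5,50,95]),3))
for s in imaging.silhouettes('top','turner_base')[:1]:
    ys,xs=np.nonzero(s['region']);P=world('top',np.c_[xs,ys],d);P=P[(P[:,2]>.003)&(P[:,2]<.015)]
    print('base',cv2.minAreaRect(np.float32(P[:,:2]*1000)))
for s in imaging.silhouettes('top','tray_in')[:1]:
    ys,xs=np.nonzero(s['region']);P=world('top',np.c_[xs,ys],d)
    print('tray',cv2.minAreaRect(np.float32(P[:,:2]*1000)))
cv2.imwrite('pics/crop.png',cv2.resize(p[150:260,180:480,::-1],(800,293),interpolation=cv2.INTER_CUBIC))
E
```

```text
(398, 198) [ 0.547 -0.282  0.023]
(402, 224) [ 0.451 -0.298  0.017]
(432, 224) [ 0.453 -0.409  0.015]
(357, 181) [ 0.606 -0.129  0.037]
(357, 208) [ 0.507 -0.131  0.026]
(193, 178) [0.612 0.485 0.001]
(266, 178) [ 0.617  0.211 -0.005]
(193, 240) [ 0.385  0.701 -0.913]
(264, 241) [ 0.387  0.306 -0.894]
(382, 181) [ 0.612 -0.226 -0.001]
(449, 180) [ 0.621 -0.478 -0.007]
(382, 242) [ 0.384 -0.23  -0.027]
y -0.02 28 x [0.495 0.551] z [0.049 0.052 0.063]
y -0.005 163 x [0.475 0.608] z [0.052 0.073 0.085]
y 0.01 159 x [0.481 0.61 ] z [0.046 0.069 0.089]
y 0.025 115 x [0.475 0.611] z [0.045 0.055 0.08 ]
y 0.04 16 x [0.604 0.614] z [0.075 0.09  0.098]
y 0.055 14 x [0.604 0.613] z [0.079 0.102 0.108]
y 0.07 71 x [0.471 0.61 ] z [0.105 0.128 0.14 ]
y 0.085 145 x [0.477 0.608] z [0.12  0.135 0.146]
y 0.1 164 x [0.47  0.606] z [0.117 0.129 0.142]
y 0.115 73 x [0.48  0.606] z [0.107 0.123 0.148]
y 0.13 26 x [0.479 0.572] z [0.14  0.149 0.156]
y 0.145 94 x [0.479 0.569] z [0.151 0.16  0.167]
base ((538.8284912109375, -1.9936676025390625), (159.12786865234375, 318.4256286621094), 3.042464017868042)
tray ((497.171630859375, 301.101318359375), (591.3052368164062, 238.81466674804688), 87.22449493408203)
```

View pics/crop.png

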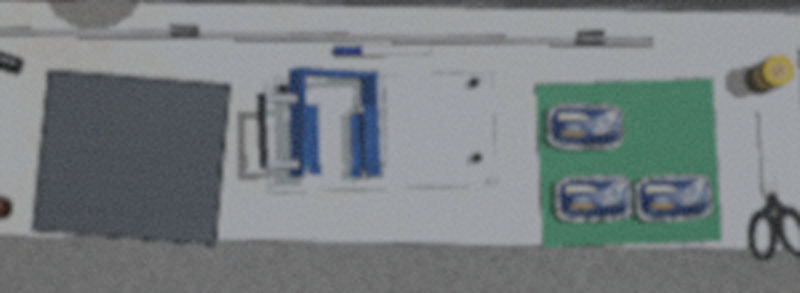

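>>> jog_arm([
  [0,0,-1,1,0.5],
  [0,0,-1,1,0.5],
  [0,0,-1,0.25,0.5],
])

```text
time: 1.2
tool_pos: [0.1512, 0.6576, 0.3235]
ee_rot: [0.0, 0.974, -0.225, 0.0]
wrist_force: [-0.3, 0.6, -0.2]
grip_width: 0.516
finger_force: 0.0
```

The crop shows the frame raised about 37° on the left, with the black handle at crop (262,130). The base is yawed about +3° and the tray about −4°. I'm moving above the handle with the tool x axis along the hinge.

>>> jog_arm([
  [0,0,0,-1,0.5],
  [0,0,0,-1,0.5],
  [0,0,0,-1,0.5],
  [0,0,0,-1,0.5],
  [0,0,0,-1,0.5],
  [0.63,0.94,0,0,0.5],
  [0.63,0.94,0,0,0.5],
  [0.63,0.94,0,0,0.5],
  [0.63,0.94,0,0,0.5],
  [0.63,0.94,0,0,0.5],
  [0.63,0.94,0,0,0.5],
  [0.63,0.94,0,0,0.5],
])

```text
time: 2.4
tool_pos: [0.341, 0.402, 0.3225]
ee_rot: [-0.0, 1.0, 0.025, 0.0]
wrist_force: [-0.3, -0.4, -0.7]
grip_width: 0.499
finger_force: 0.0
```

>>> jog_arm([
  [0.63,0.94,0,0,0.5],
  [0.63,0.94,0,0,0.5],
  [0.63,0.94,0,0,0.5],
  [0.63,0.94,0,0,0.5],
  [0.63,0.94,0,0,0.5],
  [0.63,0.94,0,0,0.5],
  [0.63,0.94,0,0,0.5],
  [0,0,0,0,0.5],
  [0,0,0,0,0.5],
])

```text
time: 3.3
tool_pos: [0.5298, 0.1483, 0.3218]
ee_rot: [0.0, 1.0, 0.023, -0.0]
wrist_force: [0.1, 0.4, 0.7]
grip_width: 0.5
finger_force: 0.0
```

```bash
cat >> h.py <<'E'
def go(x,y,z,yaw=None):
    "print moves in tool units (1=40mm, 1=0.1rad): turn first, then shift"
    T=tool(); y0=np.arctan2(T[1,0],T[0,0]); yaw=y0 if yaw is None else yaw
    c,s=np.cos(yaw),np.sin(yaw); d=np.array([x,y,z])-T[:3,3]
    u=np.array([c*d[0]+s*d[1],s*d[0]-c*d[1],-d[2]])/.04
    print('pos',np.round(T[:3,3],4),'yaw',round(y0,3),'turn',round((y0-yaw)/.1,2),'shift',np.round(u,2))
E
python3 - <<'E'
from h import *
T=tool(); go(.527,.147,.2,.053)
p,d=snap('wrist','w1')
for n in ['turner_handle']:
  for s in imaging.silhouettes('wrist',n)[:1]:
    ys,xs=np.nonzero(s['region']);ok=d[ys,xs]>0;xs,ys=xs[ok],ys[ok];P=world('wrist',np.c_[xs,ys],d,T);C=p[ys,xs].astype(int)
    h=(P[:,2]>.1)&(P[:,1]>.11)&(C.max(1)<70)
    Q=P[h]; print(len(Q)); 
    if len(Q)>10: print('bar',Q.min(0),Q.max(0),np.median(Q,0),cv2.minAreaRect(np.float32(Q[:,:2]*1000)))
p2,d2=snap('top','t2')
for n in ['tray_in','mat','turner_base']:
  for s in imaging.silhouettes('top',n)[:1]:
    ys,xs=np.nonzero(s['region']);P=world('top',np.c_[xs,ys],d2);P=P[abs(P[:,2])<.03]
    print(n,np.round(cv2.boxPoints(cv2.minAreaRect(np.float32(P[:,:2]*1000)))),cv2.minAreaRect(np.float32(P[:,:2]*1000)),np.median(P,0))
E
```

```text
pos [0.5298 0.1483 0.3218] yaw 0.046 turn -0.07 shift [-0.07  0.03  3.05]
622
bar [0.47895866 0.14539461 0.1570518 ] [0.57305281 0.15927857 0.16285051] [0.52463614 0.1521342  0.16055908] ((526.1256103515625, 152.07589721679688), (94.13946533203125, 9.819692611694336), 3.061448335647583)
tray_in [[341. 243.]
 [508. 166.]
 [640. 455.]
 [473. 531.]] ((490.7270202636719, 348.70953369140625), (316.7729797363281, 183.91458129882812), 65.42695617675781) [0.44913524 0.28217174 0.00337172]
mat [[ 382. -230.]
 [ 394. -481.]
 [ 624. -470.]
 [ 611. -218.]] ((502.905029296875, -349.7144775390625), (230.24041748046875, 251.59849548339844), 2.9127426147460938) [ 0.51504606 -0.36407541  0.00283063]
turner_base [[ 451.  157.]
 [ 467. -169.]
 [ 643. -160.]
 [ 627.  165.]] ((546.92333984375, -1.573211669921875), (176.40736389160156, 325.4994812011719), 2.8692550659179688) [ 0.53557466 -0.04342332  0.0071353 ]
```

View pics/w1.png

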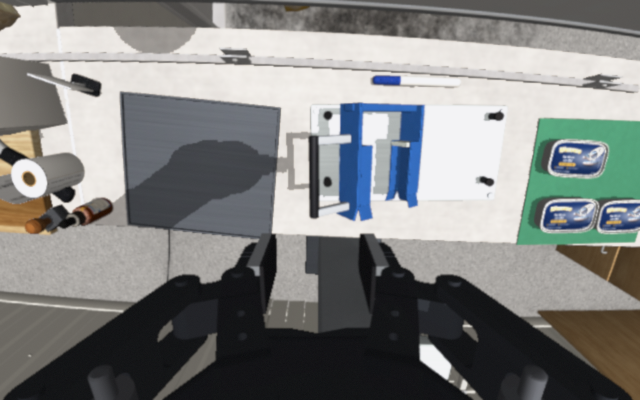

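```bash
cat >> h.py <<'E'
def arc(a,b,n,r=.187):
    t=np.radians(np.linspace(a,b,n+1)); print('arc ty,tz',np.round(np.c_[-np.diff(r*np.cos(t)),-np.diff(r*np.sin(t))]/.04,2).tolist())
E
python3 - <<'E'
from h import *
go(.526,.152,.137,.051)
arc(34.5,0,10)
p,d=imaging.read_camera('wrist'); T=tool()
c=world('wrist',[(124,96),(277,110),(271,233),(130,226)],d,T); print(np.round(c,3).tolist())
for s in imaging.silhouettes('wrist','tray_in')[:1]:
    ys,xs=np.nonzero(s['region']);P=world('wrist',np.c_[xs,ys],d,T);P=P[abs(P[:,2])<.02];print(s['conf'],cv2.minAreaRect(np.float32(P[:,:2]*1000)))
for s in imaging.silhouettes('wrist','turner_base')[:1]:
    ys,xs=np.nonzero(s['region']);P=world('wrist',np.c_[xs,ys],d,T);P=P[abs(P[:,2])<.03];print(s['conf'],cv2.minAreaRect(np.float32(P[:,:2]*1000)))
print(np.round(world('wrist',[(330,115),(328,182),(495,116),(486,181)],d,T),3).tolist())
E
```

```text
pos [0.5289 0.1504 0.3223] yaw 0.051 turn 0.0 shift [-0.07 -0.04  4.63]
arc ty,tz [[-0.15, 0.24], [-0.14, 0.25], [-0.12, 0.25], [-0.11, 0.26], [-0.09, 0.27], [-0.08, 0.27], [-0.06, 0.28], [-0.04, 0.28], [-0.03, 0.28], [-0.01, 0.28]]
[[0.612, 0.466, 0.007], [0.599, 0.218, 0.006], [0.538, 0.174, 0.358], [-0.003, 1.093, -0.903]]
0.85 ((496.447509765625, 350.35858154296875), (269.5786437988281, 237.25265502929688), 86.42700958251953)
0.92 ((527.9363403320312, -3.607574462890625), (188.66162109375, 326.32257080078125), 3.947988986968994)
[[0.596, 0.134, 0.031], [0.492, 0.131, 0.031], [0.61, -0.123, 0.028], [0.506, -0.129, 0.027]]
```

The wrist view shows the tray at (200,165), the handle at (314,175), the frame open to the robot's side, and the mat on the right. I'll grip the bar and lower the frame.

>>> jog_arm([
  [-0.07,-0.04,0.9,0,0.5],
  [0,0,0.9,0,0.5],
  [0,0,0.9,0,0.5],
  [0,0,0.9,0,0.5],
  [0,0,0.6,0,0.5],
  [0,0,0.4,0,0.5],
  [0,0,0,0,0.8],
  [0,0,0,0,1],
  [0,0,0,0,1],
  [0,0,0,0,1],
])

```text
time: 4.75
tool_pos: [0.5271, 0.1513, 0.1393]
ee_rot: [-0.001, 1.0, 0.025, 0.001]
wrist_force: [0.4, 0.8, -0.2]
grip_width: -0.002
finger_force: 0.0
```

>>> jog_arm([
  [0,-0.15,0.24,0,1],
  [0,-0.14,0.25,0,1],
  [0,-0.12,0.25,0,1],
  [0,-0.11,0.26,0,1],
  [0,-0.09,0.27,0,1],
  [0,-0.08,0.27,0,1],
  [0,-0.06,0.28,0,1],
  [0,-0.04,0.28,0,1],
  [0,-0.03,0.28,0,1],
  [0,-0.01,0.2,0,1],
  [0,0,0,0,1],
  [0,0,0,0,1],
])

```text
time: 5.95
tool_pos: [0.5245, 0.1835, 0.0345]
ee_rot: [0.0, 1.0, 0.024, -0.001]
wrist_force: [-0.3, 0.1, 0.7]
grip_width: 0.003
finger_force: 0.0
```

```bash
python3 - <<'E'
from h import *
go(.5,.3,.3); s=robot.observe(); print(s['wrist_force'],s['grip_width'],s['time'])
E
```

```text
pos [0.5245 0.1835 0.0345] yaw 0.049 turn 0.0 shift [-0.47 -2.94 -6.64]
[-0.27834552  0.07573952  0.6683003 ] 0.00255873977132015 5.95
```

```bash
python3 - <<'E'
from h import *
snap('wrist','w2')
E
```

```text
(no output)
```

View pics/w2.png

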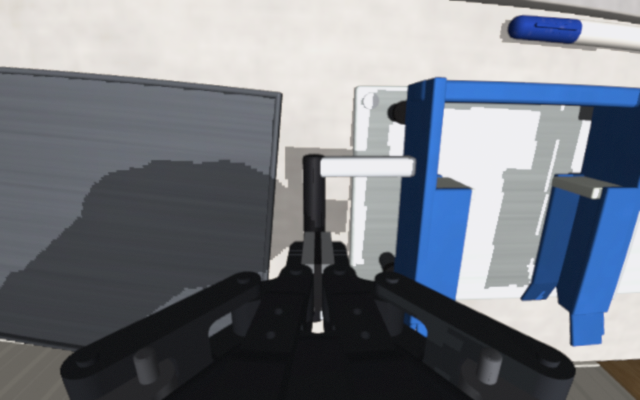

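The view shows the fingers shut, with the bar (314,190) running to their tips. I need its position.

```bash
python3 - <<'E'
from h import *
T=tool();p,d=imaging.read_camera('wrist')
print(np.round(world('wrist',[(314,180),(314,210),(316,225),(318,245),(365,166),(425,110),(410,200),(520,92)],d,T),3).tolist())
p,d=snap('scene','s2')
q=p[130:260,250:400,::-1]; cv2.imwrite('pics/s2.png',cv2.resize(q,(750,650)[:2] if 0 else (690,598),interpolation=cv2.INTER_CUBIC))
print(robot.observe()['finger_force'], robot.observe()['joint_torque'])
E
```

```text
[[0.56, 0.187, 0.06], [0.544, 0.186, 0.061], [0.536, 0.185, 0.06], [0.536, 0.184, 0.085], [0.568, 0.162, 0.059], [0.597, 0.137, 0.065], [0.551, 0.136, 0.057], [0.608, 0.091, 0.061]]
0.0 [ 3.93063892e-03 -4.85008442e+01  2.18422991e+01  5.16957209e+00
 -8.82185705e-03  3.44484242e-04]
```

View pics/s2.png

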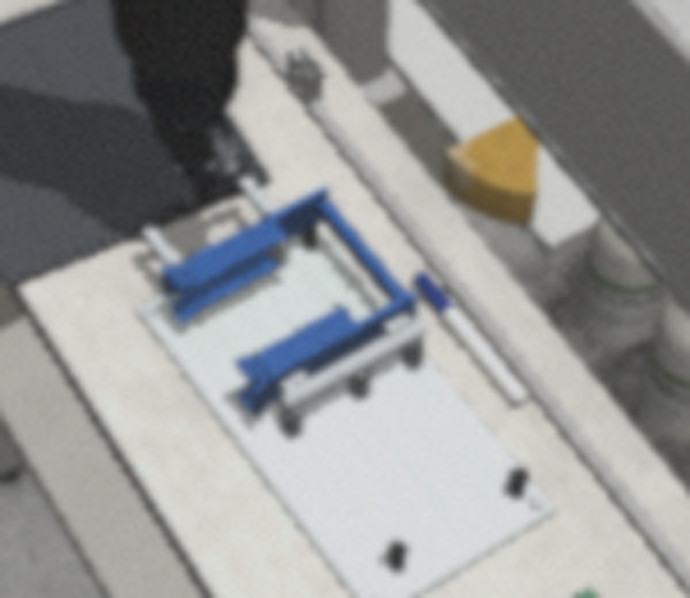

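>>> jog_arm([
  [0,0,0.1,0,1],
  [0,0,0.05,0,1],
  [0,0,0,0,1],
  [0,0,0,0,1],
])

```text
time: 6.5
tool_pos: [0.5247, 0.1839, 0.0288]
ee_rot: [0.0, 1.0, 0.025, -0.0]
wrist_force: [-0.0, -0.3, 0.6]
grip_width: -0.002
finger_force: 0.1
```

```bash
python3 - <<'E'
from h import *
T=tool();p,d=imaging.read_camera('wrist')
print(np.round(world('wrist',[(314,180),(314,210),(365,166)],d,T),3).tolist(), T[:3,3])
q=p[200:340,240:400,::-1]; cv2.imwrite('pics/w3.png',cv2.resize(q,(640,560),interpolation=cv2.INTER_CUBIC))
E
```

```text
[[0.561, 0.187, 0.057], [0.545, 0.186, 0.057], [0.569, 0.162, 0.057]] [0.52473246 0.18392711 0.02880892]
```

View pics/w3.png

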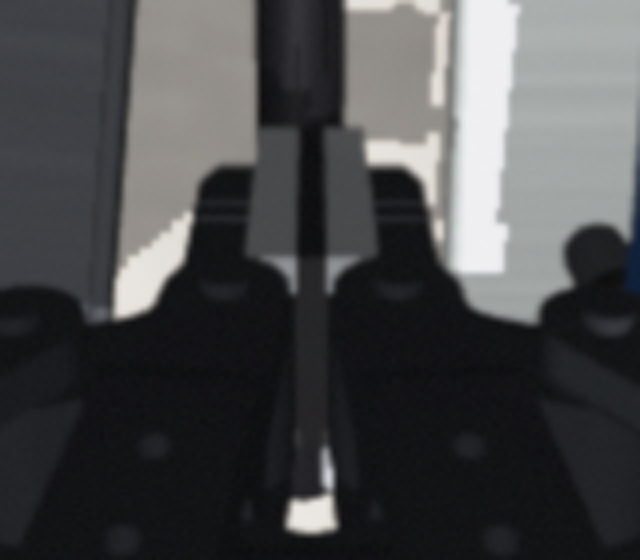

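The frame is flat (bar top 57 mm). I'll release it and go above the tins, turning the tool to yaw −90°.

>>> jog_arm([
  [0,0,0,0,0.5],
  [0,0,0,0,0.5],
  [0,0,0,0,0.5],
  [0,0,-1,0,0.5],
  [0,0,-1,0,0.5],
  [0,0,-1,1,0.5],
  [0,0,-1,1,0.3],
  [0,0,-1,1,0],
  [0,0,-0.5,1,0],
  [0,0,0,1,0],
  [0,0,0,1,0],
  [0,0,0,1,0],
])

```text
time: 7.75
tool_pos: [0.5247, 0.184, 0.2491]
ee_rot: [-0.0, 0.947, -0.322, 0.0]
wrist_force: [-0.8, 0.3, -0.7]
grip_width: 1.004
finger_force: 0.0
```

>>> jog_arm([
  [0,0,0,1,0],
  [0,0,0,1,0],
  [0,0,0,1,0],
  [0,0,0,1,0],
  [0,0,0,1,0],
  [0,0,0,1,0],
  [0,0,0,1,0],
  [0,0,0,1,0],
  [0,0,0,1,0],
  [0,0,0,0.2,0],
])

```text
time: 8.75
tool_pos: [0.5247, 0.184, 0.2488]
ee_rot: [-0.0, -0.706, 0.708, 0.0]
wrist_force: [0.3, -0.6, 0.1]
grip_width: 1.003
finger_force: 0.0
```

>>> jog_arm([
  [1,0,0,0,0],
  [1,0,0,0,0],
  [1,0,0,0,0],
  [1,0,0,0,0],
  [1,0,0,0,0],
  [1,0,0,0,0],
  [1,0,0,0,0],
  [1,0,0,0,0],
  [1,0,0,0,0],
  [1,0,0,0,0],
  [1,0,0,0,0],
  [0,0,0,0,0],
])

```text
time: 9.95
tool_pos: [0.5242, -0.2597, 0.2482]
ee_rot: [-0.001, -0.707, 0.708, 0.0]
wrist_force: [-0.0, 0.3, -1.0]
grip_width: 1.002
finger_force: 0.0
```

```bash
cat >> h.py <<'E'
def tins(cam='wrist',zmin=.012):
    T=tool();p,d=imaging.read_camera(cam)
    for s in imaging.silhouettes(cam,'tin_a_mid')[:6]:
        ys,xs=np.nonzero(s['region']);ok=d[ys,xs]>0;xs,ys=xs[ok],ys[ok]
        if len(xs)<20: continue
        P=world(cam,np.c_[xs,ys],d,T);zt=np.percentile(P[:,2],60);P=P[(abs(P[:,2]-zt)<.004)]
        (cx,cy),wh,a=cv2.minAreaRect(np.float32(P[:,:2]*1000))
        a=a if wh[0]<wh[1] else a-90
        print('tin',round(s['conf'],2),round(cx),round(cy),'wh',np.round(sorted(wh)),'yaw',round(a,1),'ztop',round(zt,4),'rgb',p[ys,xs].mean(0).round())
E
python3 - <<'E'
from h import *
go(.547,-.282,.25,-1.571)
tins(); tins()
snap('wrist','w4')
E
```

```text
pos [ 0.5242 -0.2597  0.2482] yaw -1.572 turn -0.01 shift [ 0.56 -0.57 -0.04]
tin 0.79 454 -406 wh [ 64. 104.] yaw 5.0 ztop 0.0247 rgb [139. 149. 172.]
tin 0.86 454 -406 wh [ 63. 104.] yaw 3.9 ztop 0.0246 rgb [139. 150. 172.]
tin 0.56 551 -284 wh [ 62. 103.] yaw 0.1 ztop 0.0247 rgb [140. 150. 172.]
```

View pics/w4.png

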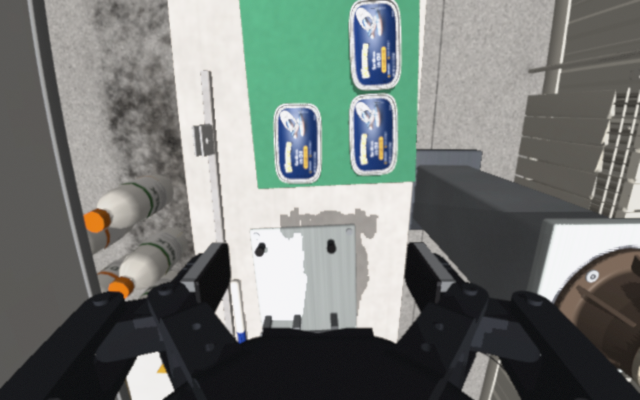

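The view shows three tins, lids up, at (299,143), (374,135) and (375,45). I'm taking the one at (299,143), world (0.551, −0.284).

>>> jog_arm([
  [0.61,-0.67,0.5,0,0],
  [0,0,1,0,0],
  [0,0,1,0,0],
  [0,0,1,0,0],
  [0,0,0.9,0,0],
  [0,0,0.7,0,0],
  [0,0,0.6,0,0],
  [0,0,0.3,0,0],
  [0,0,0.1,0,0],
  [0,0,0,0,0],
  [0,0,0,0,0],
])

```text
time: 11.3
tool_pos: [0.5527, -0.2804, 0.0063]
ee_rot: [-0.001, 0.707, -0.707, 0.001]
wrist_force: [-0.3, 0.5, 0.8]
grip_width: 0.994
finger_force: 0.0
```

>>> jog_arm([
  [0,0,0,0,0.2],
  [0,0,0,0,0.4],
  [0,0,0,0,0.4],
  [0,0,0,0,0.4],
  [0,0,0,0,0.4],
])

```text
time: 11.8
tool_pos: [0.5517, -0.2804, 0.005]
ee_rot: [0.0, -0.707, 0.707, -0.0]
wrist_force: [0.1, 1.1, -0.2]
grip_width: 0.599
finger_force: 0.0
```

```bash
python3 - <<'E'
from h import *
T=tool();p,d=snap('wrist','w5'); print(T[:3,3]); tins()
c=imaging.camera_params('wrist'); print(np.round(c['tool_from_camera'],3).tolist(), c['fx'],c['fy'],c['cx'],c['cy'])
for a in [(225,250),(410,250)]: print(d[a[1],a[0]])
E
```

```text
[ 0.55172548 -0.28043308  0.00502545]
tin 0.92 452 -379 wh [50. 66.] yaw -87.2 ztop 0.0245 rgb [122. 131. 147.]
[[-0.0, -0.963, -0.27, 0.069], [1.0, 0.0, -0.001, 0.001], [0.001, -0.27, 0.963, -0.172], [0.0, 0.0, 0.0, 1.0]] 295.8834027955845 295.8834027955845 317.37372570531943 195.89025971781894
0.19013785
0.18975271
```

View pics/w5.png

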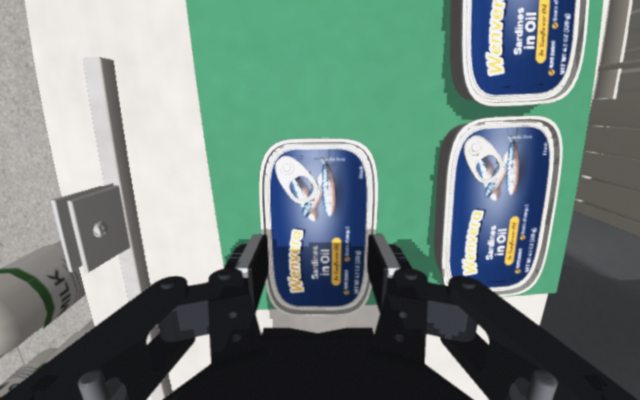

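>>> jog_arm([
  [0,0,0,0,0.5],
  [0,0,0,0,0.6],
  [0,0,0,0,0.8],
  [0,0,0,0,1],
  [0,0,0,0,1],
])

```text
time: 12.45
tool_pos: [0.5517, -0.2803, 0.0049]
ee_rot: [0.0, 0.707, -0.707, -0.0]
wrist_force: [-0.1, 0.4, 0.6]
grip_width: -0.003
finger_force: 0.0
```

```bash
python3 - <<'E'
from h import *
T=tool();p,d=snap('wrist','w6'); 
c=imaging.camera_params('wrist');M=np.array(c['tool_from_camera'])
vs,us=np.mgrid[0:400:2,0:640:2]; uv=np.c_[us.ravel(),vs.ravel()]; ok=d[uv[:,1],uv[:,0]]>0.02; uv=uv[ok]
P=world('wrist',uv,d,np.eye(4))
# column across tool y near 0 and tool x near 0
m=(abs(P[:,1])<.04)&(abs(P[:,0])<.05)
for a,b in zip(uv[m][::60],P[m][::60]): print(a,np.round(b,3).tolist())
for n in ['tin_a_mid']: find('wrist',[n])
E
```

```text
[250 148] [0.049, -0.039, 0.0]
[298 152] [0.049, -0.009, -0.019]
[282 154] [0.048, -0.018, -0.02]
[266 156] [0.048, -0.025, -0.023]
[250 158] [0.043, -0.039, 0.002]
[370 158] [0.047, 0.027, -0.022]
[354 160] [0.045, 0.02, -0.019]
[338 162] [0.044, 0.011, -0.019]
[324 164] [0.043, 0.004, -0.019]
[310 166] [0.042, -0.003, -0.019]
[294 168] [0.041, -0.012, -0.021]
[280 170] [0.04, -0.019, -0.02]
[266 172] [0.039, -0.026, -0.019]
[256 174] [0.033, -0.036, 0.003]
[376 174] [0.038, 0.031, -0.021]
[364 176] [0.037, 0.025, -0.02]
[350 178] [0.036, 0.018, -0.018]
[338 180] [0.035, 0.011, -0.019]
[326 182] [0.034, 0.005, -0.02]
[314 184] [0.033, -0.001, -0.02]
[302 186] [0.032, -0.008, -0.021]
[290 188] [0.03, -0.014, -0.02]
[278 190] [0.03, -0.02, -0.021]
[266 192] [0.028, -0.027, -0.019]
[254 194] [0.021, -0.038, 0.002]
[374 194] [0.028, 0.03, -0.022]
[364 196] [0.026, 0.025, -0.02]
[354 198] [0.025, 0.02, -0.02]
[342 200] [0.024, 0.014, -0.02]
[334 202] [0.022, 0.009, -0.019]
[324 204] [0.021, 0.004, -0.019]
[314 206] [0.02, -0.001, -0.02]
[304 208] [0.019, -0.007, -0.02]
[296 210] [0.018, 
[... 5224 characters left out ...]
86] [0.005, -0.038, -0.117]
[286 386] [0.015, -0.006, -0.125]
[406 386] [0.02, 0.017, -0.129]
[204 388] [0.01, -0.025, -0.122]
[324 388] [0.011, 0.002, -0.122]
[444 388] [0.011, 0.028, -0.123]
[236 390] [0.02, -0.014, -0.13]
[358 390] [0.02, 0.008, -0.13]
[478 390] [0.005, 0.039, -0.118]
[268 392] [0.019, -0.009, -0.13]
[388 392] [0.019, 0.014, -0.13]
[174 394] [0.011, -0.03, -0.124]
[298 394] [0.012, -0.003, -0.125]
[418 394] [0.02, 0.019, -0.131]
[206 396] [0.011, -0.023, -0.125]
[326 396] [0.011, 0.002, -0.124]
[446 396] [0.012, 0.028, -0.125]
[226 398] [0.02, -0.016, -0.132]
[346 398] [0.011, 0.007, -0.124]
[470 398] [0.012, 0.033, -0.126]
wrist tin_a_mid [([0.453, -0.376, 0.028], 0.69)]
```

View pics/w6.png

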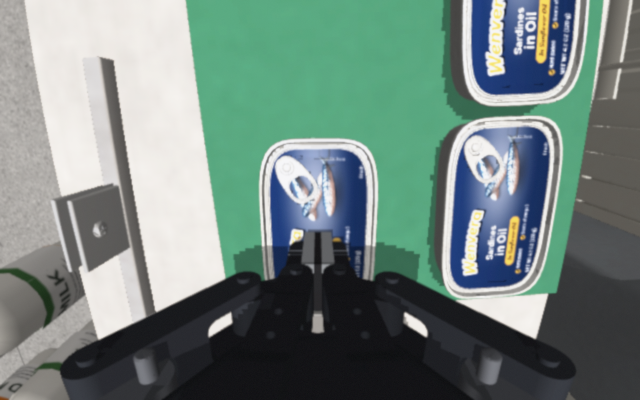

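The image shows the shut fingers sitting above the tin (tips at tool z of about −35 mm), so the real fingertips end about 3 cm short of the reported TCP. That is why both grasps missed. I'll open and go deeper, watching the force.

>>> jog_arm([
  [0.09,0,0,0,0.5],
  [0,0,0,0,0],
  [0,0,0,0,0],
  [0,0,0,0,0],
  [0,0,0,0,0],
  [0,0,0,0,0],
  [0,0,0.3,0,0],
  [0,0,0.3,0,0],
  [0,0,0.2,0,0],
  [0,0,0,0,0],
])

```text
time: 13.55
tool_pos: [0.5502, -0.2836, -0.0293]
ee_rot: [-0.001, -0.707, 0.707, 0.001]
wrist_force: [0.0, -0.3, -0.5]
grip_width: 1.003
finger_force: 0.0
```

>>> jog_arm([
  [0,0,0,0,0.2],
  [0,0,0,0,0.4],
  [0,0,0,0,0.6],
  [0,0,0,0,0.6],
  [0,0,0,0,0.8],
])

```text
time: 14.05
tool_pos: [0.5521, -0.2841, -0.0264]
ee_rot: [-0.0, 0.707, -0.707, 0.0]
wrist_force: [-1.8, 0.6, 6.2]
grip_width: 0.682
finger_force: 64.7
```

Tin gripped (64.7 N). I'm lifting it and measuring the flat frame with the top camera.

>>> jog_arm([
  [0,0,-0.3,0,1],
  [0,0,-0.8,0,1],
  [0,0,-1,0,1],
  [0,0,-1,0,1],
  [0,0,-0.5,0,1],
  [0,0,0,0,1],
])

```text
time: 14.65
tool_pos: [0.5538, -0.2845, 0.1214]
ee_rot: [-0.002, 0.707, -0.707, 0.003]
wrist_force: [0.6, -0.1, -2.8]
grip_width: 0.68
finger_force: 65.0
```

```bash
python3 - <<'E'
from h import *
s=robot.observe(); print(s['grip_width'],s['finger_force'],s['tool_pos'])
p,d=snap('top','t3')
hsv=cv2.cvtColor(p,cv2.COLOR_RGB2HSV)
m=(hsv[:,:,0]>100)&(hsv[:,:,0]<125)&(hsv[:,:,1]>130)
m[:, :262]=0; m[:,345:]=0; m[:172]=0; m[232:]=0
ys,xs=np.nonzero(m&(d>0)); P=world('top',np.c_[xs,ys],d); P=P[(P[:,2]>.03)&(P[:,2]<.09)]
print(len(P),cv2.minAreaRect(np.float32(P[:,:2]*1000)),np.percentile(P[:,2],[5,50,95]))
yaw=.052;c,s_=np.cos(yaw),np.sin(yaw); Q=P[:,:2]-[.537,-.002]; F=np.c_[c*Q[:,0]+s_*Q[:,1],-s_*Q[:,0]+c*Q[:,1]]
print('frame x',np.percentile(F[:,0],[1,99]),'y',np.percentile(F[:,1],[1,99]))
H,_,_=np.histogram2d(F[:,0],F[:,1],bins=[np.arange(-.1,.11,.01),np.arange(-.03,.16,.01)]); print(H.astype(int))
# handle
q=(hsv[:,:,2]<60); q[:, :262]=0; q[:,300:]=0; q[:172]=0; q[232:]=0
cv2.imwrite('pics/t3c.png',cv2.resize(p[165:240,250:350,::-1],(800,600),interpolation=cv2.INTER_CUBIC))
E
```

```text
0.6803647809603389 65.02152621746063 [ 0.55376173 -0.28449238  0.12139189]
241 ((540.76123046875, 73.60330963134766), (136.65869140625, 114.5510482788086), 3.2277464866638184) [0.05944023 0.06793708 0.07753759]
frame x [-0.06025332  0.07538361] y [0.01864837 0.13226501]
[[0 0 0 0 0 0 0 0 0 0 0 0 0 0 0 0 0 0]
 [0 0 0 0 0 0 0 0 0 0 0 0 0 0 0 0 0 0]
 [0 0 0 0 0 0 0 0 0 0 0 0 0 0 0 0 0 0]
 [0 0 0 0 0 1 0 0 0 0 0 0 0 0 1 2 0 0]
 [0 0 0 0 0 5 2 0 0 0 0 0 0 0 4 6 0 0]
 [0 0 0 0 0 9 3 0 0 0 0 0 0 0 6 9 1 0]
 [0 0 0 0 1 8 3 0 0 0 0 0 0 0 6 9 1 0]
 [0 0 0 0 3 4 2 0 0 0 0 0 0 0 6 9 0 0]
 [0 0 0 0 2 6 3 0 0 0 0 0 0 0 5 6 0 0]
 [0 0 0 0 1 8 1 0 0 0 0 0 0 0 5 9 2 0]
 [0 0 0 0 3 9 2 0 0 0 0 0 0 0 9 6 3 0]
 [0 0 0 0 1 9 1 0 0 0 0 0 0 0 7 6 3 0]
 [0 0 0 0 1 3 1 0 0 0 0 0 0 0 2 6 1 0]
 [0 0 0 0 0 0 0 0 0 0 0 0 0 0 0 0 0 0]
 [0 0 0 0 0 0 0 0 0 0 0 0 0 0 0 0 0 0]
 [0 0 0 0 0 0 0 0 0 0 0 0 0 0 0 0 1 0]
 [0 0 0 0 0 0 0 0 0 0 0 0 0 0 0 3 1 0]
 [0 0 0 0 0 0 1 0 0 0 0 0 3 2 3 5 0 0]
 [0 0 0 0 0 0 0 0 0 0 0 0 0 0 0 0 0 0]
 [0 0 0 0 0 0 0 0 0 0 0 0 0 0 0 0 0 0]]
```

View pics/t3c.png

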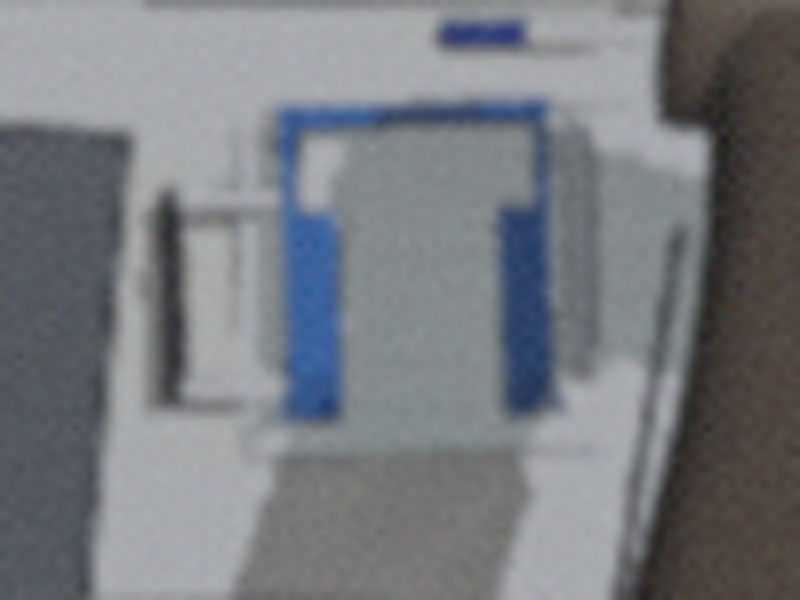

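The crop shows the frame lying flat, its blue rails at (313,310) and (525,310) and its crossbar at the back. The seat is at about (0.530, 0.073) with yaw 0.053.

```bash
python3 - <<'E'
from h import *
go(.428,.068,.12,-1.518)
E
```

```text
pos [ 0.5525 -0.284   0.1189] yaw -1.571 turn -0.53 shift [-8.95  2.64 -0.03]
```

>>> jog_arm([
  [0,0,0,-0.53,1],
  [-0.9,0.26,0,0,1],
  [-0.9,0.26,0,0,1],
  [-0.9,0.26,0,0,1],
  [-0.9,0.26,0,0,1],
  [-0.9,0.26,0,0,1],
  [-0.9,0.26,0,0,1],
  [-0.9,0.26,0,0,1],
  [-0.9,0.26,0,0,1],
  [-0.9,0.26,0,0,1],
  [-0.85,0.3,0,0,1],
  [0,0,0,0,1],
])

```text
time: 15.9
tool_pos: [0.4253, 0.0703, 0.116]
ee_rot: [0.001, 0.727, -0.687, -0.001]
wrist_force: [0.4, -0.6, -1.6]
grip_width: 0.686
finger_force: 65.0
```

>>> jog_arm([
  [0,0,1,0,1],
  [0,0,0.9,0,1],
  [0,0,0,0,1],
  [0,0,0,0,1],
])

```text
time: 16.3
tool_pos: [0.4267, 0.0671, 0.0406]
ee_rot: [0.002, 0.726, -0.688, -0.0]
wrist_force: [0.2, 0.3, -0.5]
grip_width: 0.689
finger_force: 65.6
```

```bash
python3 - <<'E'
from h import *
s=robot.observe(); print(s['grip_width'],s['finger_force'],s['tool_pos'])
go(.428,.068,.0095,-1.518)
p,d=snap('wrist','w7'); T=tool(); M=T
m=cv2.inRange(cv2.cvtColor(p,cv2.COLOR_RGB2HSV),(100,130,40),(125,255,255))>0
ys,xs=np.nonzero(m&(d>0)); P=world('wrist',np.c_[xs,ys],d,T); P=P[(P[:,2]>.03)&(P[:,2]<.09)]
print(len(P),np.percentile(P,[1,50,99],axis=0).round(3).tolist())
E
```

```text
0.6886788087335284 65.64330965280533 [0.42669021 0.06710214 0.04063302]
pos [0.4267 0.0671 0.0406] yaw -1.518 turn 0.0 shift [-0.02 -0.03  0.78]
18059 [[0.474, 0.01, 0.031], [0.554, 0.033, 0.069], [0.611, 0.134, 0.075]]
```

View pics/w7.png

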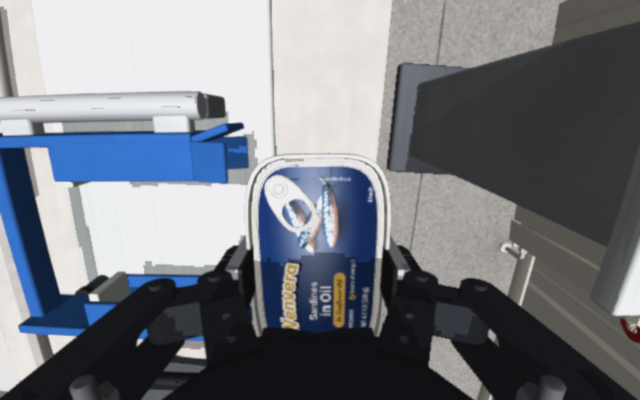

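```bash
python3 - <<'E'
from h import *
T=tool();p,d=imaging.read_camera('wrist')
print(np.round(world('wrist',[(257,162),(383,162),(318,160),(318,200),(300,240),(205,157),(120,160),(150,315),(125,320),(60,160),(15,200),(98,283)],d,T),4).tolist(),T[:3,3])
yaw=.053;c,s=np.cos(yaw),np.sin(yaw)
m=cv2.inRange(cv2.cvtColor(p,cv2.COLOR_RGB2HSV),(100,130,40),(125,255,255))>0
ys,xs=np.nonzero(m&(d>0)); P=world('wrist',np.c_[xs,ys],d,T); P=P[(P[:,2]>.055)&(P[:,2]<.09)]
Q=P[:,:2]-[.530,.073]; F=np.c_[c*Q[:,0]+s*Q[:,1],-s*Q[:,0]+c*Q[:,1]]
for a in (-.03,0,.025): 
    k=abs(F[:,0]-a)<.006; print(a,np.percentile(F[k,1],[1,25,50,75,99]).round(4), np.median(P[k,2]))
print(np.percentile(F[:,0],[.5,99.5]))
Q=T[:2,3]-[.530,.073]; print('tcp in seat frame',c*Q[0]+s*Q[1],-s*Q[0]+c*Q[1])
E
```

```text
[[0.4716, 0.0345, 0.0066], [0.1731, 0.1638, -0.9011], [0.4296, 0.018, 0.0907], [0.4287, 0.0351, 0.0916], [0.4357, 0.0538, 0.0924], [0.4849, 0.0226, 0.0693], [0.5293, 0.0263, 0.0683], [0.4781, 0.0598, 0.1395], [0.4831, 0.0587, 0.1437], [0.5629, 0.0279, 0.0674], [0.606, 0.0549, 0.0571], [0.5924, 0.1313, 0.0209]] [0.42772746 0.06776179 0.04159184]
-0.03 [-0.0601 -0.0548 -0.0489 -0.043  -0.0367] 0.068662813136806
0 [-0.0605 -0.0551 -0.0489 -0.0428  0.0583] 0.06862985990350898
0.025 [-0.0605 -0.0536 -0.0458 -0.0379  0.0472] 0.06881572083177936
[-0.06008642  0.08175665]
tcp in seat frame -0.1024064269003604 0.00018704933051899228
```

>>> jog_arm([
  [0,0,0.5,0,1],
  [0,0,0.29,0,1],
  [0,0,0,0,1],
  [0,-0.3,0,0,1],
  [0,-0.3,0,0,1],
  [0,-0.3,0,0,1],
  [0,-0.3,0,0,1],
  [0,0,0,0,1],
])

```text
time: 17.2
tool_pos: [0.4776, 0.0709, 0.0095]
ee_rot: [-0.001, 0.725, -0.688, 0.0]
wrist_force: [0.5, 0.2, -1.8]
grip_width: 0.679
finger_force: 65.7
```

>>> jog_arm([
  [0,-0.3,0,0,1],
  [0,-0.3,0,0,1],
  [0,-0.3,0,0,1],
  [0,0,0,0,1],
])

```text
time: 17.6
tool_pos: [0.5133, 0.0728, 0.0093]
ee_rot: [-0.0, 0.726, -0.688, 0.0]
wrist_force: [0.1, -0.4, -2.7]
grip_width: 0.682
finger_force: 64.4
```

>>> jog_arm([
  [0,-0.2,0,0,1],
  [0,-0.15,0,0,1],
  [0,-0.1,0,0,1],
  [0,0,0,0,1],
])

```text
time: 18.0
tool_pos: [0.5273, 0.0727, 0.0085]
ee_rot: [0.002, 0.725, -0.689, -0.001]
wrist_force: [-4.9, -0.4, -1.6]
grip_width: 0.683
finger_force: 64.5
```

>>> jog_arm([
  [0,-0.1,0,0,1],
  [0,0,0,0,1],
])

```text
time: 18.2
tool_pos: [0.5274, 0.0723, 0.0075]
ee_rot: [0.004, 0.725, -0.689, -0.003]
wrist_force: [-14.9, 5.0, 0.9]
grip_width: 0.68
finger_force: 64.9
```

The tin meets the stops (15 N). I'll release, rise, turn and go to the handle.

>>> jog_arm([
  [0,0,0,0,0.5],
  [0,0,0,0,0],
  [0,0,0,0,0],
  [0,0,0,0,0],
  [0,0,-0.5,0,0],
  [0,0,-1,0,0],
  [0,0,-1,0,0],
  [0,0,-1,0,0],
  [0,0,0,-1,0],
  [0,0,0,-1,0.6],
  [0,0,0,-1,0.6],
  [0,0,0,-1,0.6],
])

```text
time: 19.4
tool_pos: [0.5336, 0.0736, 0.1499]
ee_rot: [-0.001, 0.849, -0.529, 0.0]
wrist_force: [-0.3, 1.5, 0.3]
grip_width: 0.518
finger_force: 0.0
```

>>> jog_arm([
  [0,0,0,-1,0.6],
  [0,0,0,-1,0.6],
  [0,0,0,-1,0.6],
  [0,0,0,-1,0.6],
  [0,0,0,-1,0.6],
  [0,0,0,-1,0.6],
  [0,0,0,-1,0.6],
  [0,0,0,-1,0.6],
  [0,0,0,-1,0.6],
  [0,0,0,-1,0.6],
  [0,0,0,-1,0.6],
  [0,0,0,-0.7,0.6],
])

```text
time: 20.6
tool_pos: [0.5336, 0.0736, 0.1497]
ee_rot: [-0.0, 1.0, 0.028, 0.001]
wrist_force: [-0.4, -0.2, 0.3]
grip_width: 0.4
finger_force: 0.0
```

```bash
python3 - <<'E'
from h import *
go(.524,.1845,.004,.053)
T=tool(); tins()
arc(0,180,36,.186)
E
```

```text
pos [0.5336 0.0736 0.1497] yaw 0.056 turn 0.03 shift [-0.09 -2.78  3.64]
arc ty,tz [[0.02, -0.41], [0.05, -0.4], [0.09, -0.4], [0.12, -0.39], [0.16, -0.37], [0.19, -0.36], [0.22, -0.34], [0.25, -0.32], [0.27, -0.3], [0.3, -0.27], [0.32, -0.25], [0.34, -0.22], [0.36, -0.19], [0.37, -0.16], [0.39, -0.12], [0.4, -0.09], [0.4, -0.05], [0.41, -0.02], [0.41, 0.02], [0.4, 0.05], [0.4, 0.09], [0.39, 0.12], [0.37, 0.16], [0.36, 0.19], [0.34, 0.22], [0.32, 0.25], [0.3, 0.27], [0.27, 0.3], [0.25, 0.32], [0.22, 0.34], [0.19, 0.36], [0.16, 0.37], [0.12, 0.39], [0.09, 0.4], [0.05, 0.4], [0.02, 0.41]]
```

>>> jog_arm([
  [-0.05,-0.95,0,0,0.6],
  [-0.04,-0.95,0,0,0.6],
  [0,-0.88,0,0,0.6],
  [0,0,0.9,0,0.6],
  [0,0,0.9,0,0.6],
  [0,0,0.8,0,0.6],
  [0,0,0.6,0,0.6],
  [0,0,0.44,0,0.6],
  [0,0,0,0,0.6],
])

```text
time: 21.6
tool_pos: [0.5224, 0.1834, 0.0014]
ee_rot: [0.001, 1.0, 0.025, -0.002]
wrist_force: [-0.3, -0.6, -0.0]
grip_width: 0.399
finger_force: 0.0
```

>>> jog_arm([
  [0,0,0,0,0.8],
  [0,0,0,0,1],
  [0,0,0,0,1],
  [0,0,0,0,1],
])

```text
time: 22.0
tool_pos: [0.5246, 0.1854, 0.0049]
ee_rot: [-0.001, 1.0, 0.026, 0.001]
wrist_force: [-2.2, 3.9, 1.7]
grip_width: 0.116
finger_force: 58.8
```

Bar gripped (width 0.116, 59 N). I'll swing.

>>> jog_arm([
  [0,0.02,-0.41,0,1],
  [0,0.05,-0.4,0,1],
  [0,0.09,-0.4,0,1],
  [0,0.12,-0.39,0,1],
  [0,0.16,-0.37,0,1],
  [0,0.19,-0.36,0,1],
  [0,0.22,-0.34,0,1],
  [0,0.25,-0.32,0,1],
  [0,0.27,-0.3,0,1],
  [0,0.3,-0.27,0,1],
  [0,0.32,-0.25,0,1],
  [0,0.34,-0.22,0,1],
])

```text
time: 23.2
tool_pos: [0.5299, 0.0951, 0.1687]
ee_rot: [-0.004, 1.0, 0.027, 0.003]
wrist_force: [-9.6, 16.0, 16.4]
grip_width: 0.113
finger_force: 61.6
```

>>> jog_arm([
  [0,0.36,-0.19,0,1],
  [0,0.37,-0.16,0,1],
  [0,0.39,-0.12,0,1],
  [0,0.4,-0.09,0,1],
  [0,0.4,-0.05,0,1],
  [0,0.41,-0.02,0,1],
  [0,0.41,0.02,0,1],
  [0,0.4,0.05,0,1],
  [0,0.4,0.09,0,1],
  [0,0.39,0.12,0,1],
  [0,0.37,0.16,0,1],
  [0,0.36,0.19,0,1],
])

```text
time: 24.4
tool_pos: [0.5407, -0.0953, 0.167]
ee_rot: [-0.0, 1.0, 0.026, 0.003]
wrist_force: [4.5, 3.6, 3.9]
grip_width: 0.115
finger_force: 63.6
```

>>> jog_arm([
  [0,0.34,0.22,0,1],
  [0,0.32,0.25,0,1],
  [0,0.3,0.27,0,1],
  [0,0.27,0.3,0,1],
  [0,0.25,0.32,0,1],
  [0,0.22,0.34,0,1],
  [0,0.19,0.36,0,1],
  [0,0.16,0.37,0,1],
  [0,0.12,0.39,0,1],
  [0,0.09,0.4,0,1],
  [0,0.05,0.4,0,1],
  [0,0.02,0.41,0,1],
])

```text
time: 25.6
tool_pos: [0.5464, -0.1865, 0.0065]
ee_rot: [-0.0, 1.0, 0.027, 0.003]
wrist_force: [-15.8, 43.4, 96.9]
grip_width: 0.116
finger_force: 75.7
```

```bash
python3 - <<'E'
from h import *
s=robot.observe(); print(s['wrist_force'],s['grip_width'],s['finger_force']); go(.5,-.1,.1)
E
```

```text
[-15.805462    43.38402482  96.89641006] 0.11554115151529347 75.65696597099304
pos [ 0.5464 -0.1865  0.0065] yaw 0.054 turn 0.0 shift [-1.04 -2.22 -2.34]
```

The force at the end reads 97 N, from pressing on the rest. I'll relieve it and release.

>>> jog_arm([
  [0,-0.03,-0.12,0,1],
  [0,0,0,0,1],
])

```text
time: 25.8
tool_pos: [0.5469, -0.186, 0.0097]
ee_rot: [0.0, 1.0, 0.027, 0.003]
wrist_force: [8.8, 6.1, 0.4]
grip_width: 0.112
finger_force: 66.5
```

>>> jog_arm([
  [0,0,0,0,0.6],
  [0,0,0,0,0.6],
  [0,0,0,0,0.6],
  [0,0,0,0,0.6],
  [0,0,-0.5,0,0.6],
  [0,0,-1,0,0.6],
  [0,0,-1,0,0],
  [0,0,-1,1,0],
  [0,0,-1,1,0],
  [0,0,-1,1,0],
  [0,0,0,1,0],
  [0,0,0,1,0],
])

```text
time: 27.0
tool_pos: [0.5433, -0.1869, 0.2301]
ee_rot: [-0.0, 0.975, -0.224, 0.001]
wrist_force: [0.2, 0.4, -1.0]
grip_width: 0.999
finger_force: 0.0
```

>>> jog_arm([
  [0,0,0,1,0],
  [0,0,0,1,0],
  [0,0,0,1,0],
  [0,0,0,1,0],
  [0,0,0,1,0],
  [0,0,0,1,0],
  [0,0,0,1,0],
  [0,0,0,1,0],
  [0,0,0,1,0],
  [0,0,0,1,0],
  [0,0,0,0.7,0],
])

```text
time: 28.1
tool_pos: [0.5426, -0.1869, 0.2282]
ee_rot: [0.0, 0.724, -0.69, -0.0]
wrist_force: [-0.4, -0.3, -0.2]
grip_width: 0.999
finger_force: 0.0
```

```bash
python3 - <<'E'
from h import *
T=tool();p,d=imaging.read_camera('wrist'); print(T[:3,3],robot.observe()['time'])
snap('wrist','w8'); tins('top'); find('top',['tin_a_mid','turner_handle'])
E
```

```text
[ 0.54256972 -0.18685868  0.22817989] 28.15
tin 0.61 453 -407 wh [ 59. 104.] yaw 1.2 ztop 0.0261 rgb [100. 108. 121.]
top tin_a_mid [([0.454, -0.404, 0.023], 0.72)]
top turner_handle [([0.506, -0.13, 0.067], 0.77)]
```

View pics/w8.png

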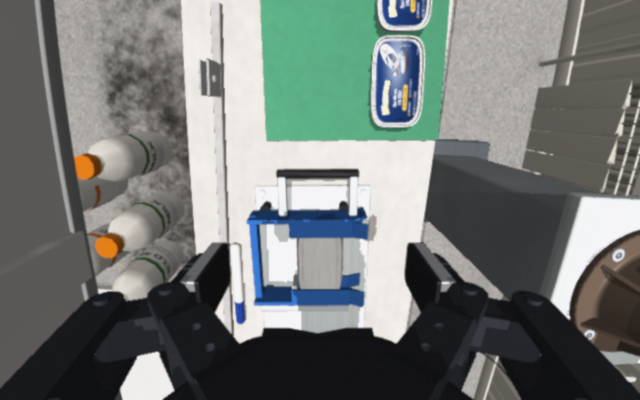

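The frame lies on the right with the tin's plain underside up at about (320,262).

```bash
python3 - <<'E'
from h import *
T=tool();p,d=imaging.read_camera('wrist')
print(np.round(world('wrist',[(299,262),(341,262),(320,240),(320,262),(320,285),(300,232),(300,296),(318,176)],d,T),4).tolist())
go(.5353,-.076,.0085,-1.518)
E
```

```text
[[0.5598, -0.0709, 0.0594], [0.5061, -0.0736, 0.059], [0.5348, -0.1036, 0.0608], [0.533, -0.0723, 0.0592], [0.5311, -0.0397, 0.0608], [0.5596, -0.1168, 0.07], [0.5564, -0.0267, 0.0684], [0.5417, -0.1838, 0.0576]]
pos [ 0.543  -0.1867  0.2285] yaw -1.517 turn 0.01 shift [-2.77  0.05  5.5 ]
```

>>> jog_arm([
  [-0.95,0.03,0,0,0],
  [-0.95,0.03,0,0,0],
  [-0.87,0.02,0,0,0],
  [0,0,1,0,0],
  [0,0,1,0,0],
  [0,0,1,0,0],
  [0,0,0.9,0,0],
  [0,0,0.7,0,0],
  [0,0,0.5,0,0],
  [0,0,0.3,0,0],
  [0,0,0.1,0,0],
  [0,0,0,0,0],
])

```text
time: 29.65
tool_pos: [0.5342, -0.0762, 0.0086]
ee_rot: [0.0, 0.726, -0.688, -0.0]
wrist_force: [-0.4, -1.0, 0.3]
grip_width: 0.996
finger_force: 0.0
```

>>> jog_arm([
  [0,0,0,0,0.3],
  [0,0,0,0,0.6],
  [0,0,0,0,1],
  [0,0,0,0,1],
])

```text
time: 30.05
tool_pos: [0.5348, -0.076, 0.0094]
ee_rot: [-0.001, 0.726, -0.688, 0.001]
wrist_force: [-0.9, 0.3, 3.5]
grip_width: 0.652
finger_force: 63.0
```

>>> jog_arm([
  [0,0.1,-0.04,0,1],
  [0,0.3,0,0,1],
  [0,0.3,0,0,1],
  [0,0.3,0,0,1],
  [0,0.3,0,0,1],
  [0,0.3,0,0,1],
  [0,0.3,0,0,1],
  [0,0.3,0,0,1],
  [0,0.3,0,0,1],
  [0,0.2,0,0,1],
  [0,0,0,0,1],
])

```text
time: 31.15
tool_pos: [0.4249, -0.082, 0.0102]
ee_rot: [0.0, 0.726, -0.688, -0.0]
wrist_force: [1.0, -0.4, -2.0]
grip_width: 0.649
finger_force: 62.9
```

```bash
python3 - <<'E'
from h import *
s=robot.observe(); print(s['wrist_force'],s['grip_width'])
c,s=np.cos(-.053),np.sin(-.053)
for a,b in [(.052,.058),(-.052,.058),(.052,-.058)]: print('slot',np.round([.497+c*a-s*b,.350+s*a+c*b],3))
go(.552,.405,.15,-1.624)
E
```

```text
[ 1.02123135 -0.40584633 -1.97766091] 0.649413424299725
slot [0.552 0.405]
slot [0.448 0.411]
slot [0.546 0.289]
pos [ 0.4249 -0.082   0.0102] yaw -1.518 turn 1.06 shift [-12.33  -2.52  -3.5 ]
```

>>> jog_arm([
  [0,0,-1,0,1],
  [0,0,-1,0,1],
  [0,0,-1,0.53,1],
  [0,0,-0.5,0.53,1],
  [-0.95,-0.19,0,0,1],
  [-0.95,-0.19,0,0,1],
  [-0.95,-0.19,0,0,1],
  [-0.95,-0.19,0,0,1],
  [-0.95,-0.19,0,0,1],
  [-0.95,-0.19,0,0,1],
  [-0.95,-0.19,0,0,1],
])

```text
time: 32.25
tool_pos: [0.4939, 0.1828, 0.1501]
ee_rot: [0.0, -0.688, 0.725, -0.0]
wrist_force: [1.4, 0.0, -1.5]
grip_width: 0.651
finger_force: 64.4
```

>>> jog_arm([
  [-0.95,-0.19,0,0,1],
  [-0.95,-0.2,0,0,1],
  [-0.95,-0.2,0,0,1],
  [-0.95,-0.2,0,0,1],
  [-0.95,-0.2,0,0,1],
  [-0.93,-0.2,0,0,1],
  [0,0,0,0,1],
  [0,0,0,0,1],
])

```text
time: 33.05
tool_pos: [0.5528, 0.406, 0.1487]
ee_rot: [-0.001, -0.688, 0.725, -0.0]
wrist_force: [-0.9, -0.0, -1.7]
grip_width: 0.646
finger_force: 64.4
```

```bash
python3 - <<'E'
from h import *
s=robot.observe(); print(s['wrist_force'],s['grip_width'],s['finger_force'])
go(.552,.405,-.02,-1.624)
T=tool();p,d=imaging.read_camera('wrist')
print(np.round(world('wrist',[(318,200),(318,240)],d,T),4).tolist())
E
```

```text
[-0.9154417  -0.03427755 -1.738456  ] 0.6463291946428767 64.36538338428363
pos [0.5528 0.406  0.1487] yaw -1.623 turn 0.01 shift [0.03 0.02 4.22]
[[0.5504, 0.3734, 0.1988], [0.5514, 0.3921, 0.1985]]
```

>>> jog_arm([
  [0,0,1,0,1],
  [0,0,1,0,1],
  [0,0,1,0,1],
  [0,0,0.6,0,1],
  [0,0,0.4,0,1],
  [0,0,0.18,0,1],
  [0,0,0,0,1],
])

```text
time: 33.8
tool_pos: [0.5531, 0.4049, -0.0172]
ee_rot: [-0.0, -0.688, 0.726, -0.0]
wrist_force: [1.0, 0.3, -1.4]
grip_width: 0.646
finger_force: 64.4
```

>>> jog_arm([
  [0,0,0.03,0,0.6],
  [0,0,0,0,0.3],
  [0,0,0,0,0.1],
  [0,0,0,0,0.1],
  [0,0,-0.5,0,0.1],
  [0,0,-1,0,0],
  [0,0,-1,0,0],
  [0,0,-1,0,0],
  [0,0,-1,0,0],
  [0,0,-0.5,0,0],
  [0,0,0,0,0],
])

```text
time: 34.9
tool_pos: [0.5546, 0.4067, 0.1869]
ee_rot: [0.004, -0.688, 0.725, 0.0]
wrist_force: [0.7, 1.0, -0.6]
grip_width: 0.998
finger_force: 0.0
```

```bash
python3 - <<'E'
from h import *
p,d=snap('top','t5'); tins('top')
hsv=cv2.cvtColor(p,cv2.COLOR_RGB2HSV)
T=tool();p,d=imaging.read_camera('wrist'); cv2.imwrite('pics/w9.png',p[:,:,::-1])
find('wrist',['tin_a_mid']); go(.453,-.298,.22,-1.571+.05)
E
```

```text
tin 0.83 453 -407 wh [ 59. 103.] yaw 1.0 ztop 0.0256 rgb [100. 108. 121.]
tin 0.19 550 -93 wh [140. 196.] yaw 2.7 ztop 0.0631 rgb [100. 116. 143.]
wrist tin_a_mid []
pos [0.5524 0.4048 0.1803] yaw -1.624 turn -1.03 shift [17.42  3.36 -0.99]
```

View pics/w9.png

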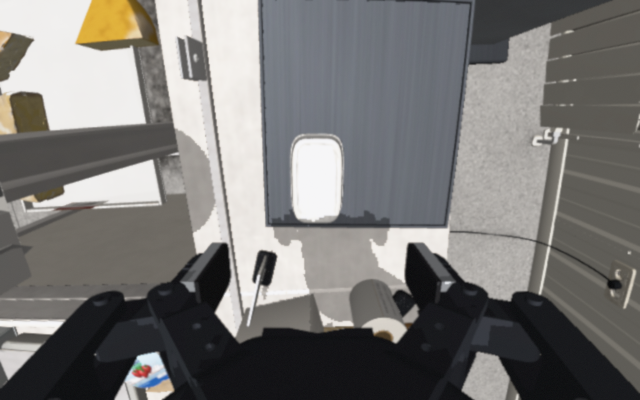

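The tin lies plain side up in the tray at (317,178). I'll check its margins.

```bash
python3 - <<'E'
from h import *
T=tool();p,d=imaging.read_camera('wrist')
pts=[(318,139),(318,218),(296,178),(340,178),(318,229),(267,200),(455,200),(360,3),(440,228)]
print(np.round(world('wrist',pts,d,T),4).tolist())
m=(d>0); ys,xs=np.nonzero(m[::2,::2]); P=world('wrist',np.c_[xs*2,ys*2],d,T); k=(abs(P[:,2]-.028)<.006)&(P[:,1]>.3)&(P[:,1]<.5)&(P[:,0]>.45)&(P[:,0]<.63)
print(k.sum(),cv2.minAreaRect(np.float32(P[k,:2]*1000)))
g=cv2.inRange(p,(50,55,65),(105,112,125))>0; ys,xs=np.nonzero(g&m); P=world('wrist',np.c_[xs,ys],d,T);P=P[(abs(P[:,2]-.005)<.006)&(P[:,0]<.64)&(P[:,0]>.36)]
print(np.percentile(P,[.5,99.5],axis=0))
E
```

```text
[[0.549, 0.3631, 0.026], [0.5538, 0.4539, 0.0265], [0.576, 0.4049, 0.0268], [0.5267, 0.4072, 0.0284], [0.555, 0.4787, -0.0009], [0.6149, 0.4345, 0.0069], [-0.0444, 0.7356, -0.8966], [0.4972, 0.2244, 0.0032], [0.4018, 0.482, 0.0087]]
993 ((562.2614135742188, 435.8695068359375), (153.38616943359375, 70.18553161621094), 70.72399139404297)
[[0.37809984 0.2206629  0.0018128 ]
 [0.63017881 0.58667192 0.01031178]]
```

>>> jog_arm([
  [0,0,-0.5,-0.5,0],
  [0,0,-0.5,-0.53,0],
  [0.97,0.19,0,0,0],
  [0.97,0.19,0,0,0],
  [0.97,0.19,0,0,0],
  [0.97,0.19,0,0,0],
  [0.97,0.19,0,0,0],
  [0.97,0.19,0,0,0],
  [0.97,0.19,0,0,0],
  [0.97,0.19,0,0,0],
  [0.97,0.19,0,0,0],
  [0.97,0.19,0,0,0],
])

```text
time: 36.4
tool_pos: [0.4957, 0.0124, 0.2211]
ee_rot: [0.0, 0.725, -0.689, -0.0]
wrist_force: [1.3, 0.1, -1.1]
grip_width: 0.997
finger_force: 0.0
```

>>> jog_arm([
  [0.97,0.19,0,0,0],
  [0.97,0.19,0,0,0],
  [0.97,0.19,0,0,0],
  [0.97,0.19,0,0,0],
  [0.97,0.19,0,0,0],
  [0,0,0,0,0],
  [0,0,0,0,0],
])

```text
time: 37.1
tool_pos: [0.4677, -0.1825, 0.2209]
ee_rot: [0.0, 0.724, -0.69, -0.001]
wrist_force: [0.2, -0.1, -0.0]
grip_width: 1.001
finger_force: 0.0
```

```bash
python3 - <<'E'
from h import *
print(robot.observe()['time'])
tins(); tins(); find('wrist',['tin_b_mid']); go(.451,-.298,-.0265,-1.571+.05)
T=tool();p,d=imaging.read_camera('wrist'); cv2.imwrite('pics/w10.png',p[:,:,::-1])
m=cv2.inRange(cv2.cvtColor(p,cv2.COLOR_RGB2HSV),(108,100,20),(125,255,200)); m=cv2.morphologyEx(m,cv2.MORPH_CLOSE,np.ones((25,25)))
n,l,st,ce=cv2.connectedComponentsWithStats(m)
for i in range(1,n):
    if st[i,4]>1000:
        ys,xs=np.nonzero((l==i)&(d>0)); P=world('wrist',np.c_[xs,ys],d,T); P=P[(P[:,2]<.035)&(P[:,2]>.018)]
        if len(P)>500: print(st[i,:4],cv2.minAreaRect(np.float32(P[:,:2]*1000)))
E
```

```text
37.1
tin 0.69 451 -365 wh [22. 61.] yaw -86.7 ztop 0.0247 rgb [119. 131. 157.]
tin 0.67 547 -72 wh [130. 144.] yaw -85.3 ztop 0.0654 rgb [ 80. 110. 155.]
tin 0.79 450 -365 wh [21. 60.] yaw -86.5 ztop 0.0247 rgb [118. 131. 157.]
wrist tin_b_mid []
pos [ 0.4685 -0.1808  0.2216] yaw -1.519 turn 0.02 shift [2.9  0.58 6.2 ]
[316   0  45 114] ((451.89678955078125, -312.5881652832031), (49.28388214111328, 123.66236114501953), 2.777466058731079)
```

>>> jog_arm([
  [0.97,0.18,0,0,0],
  [0.97,0.18,0,0,0],
  [0.96,0.19,0,0,0],
  [0,0,1,0,0],
  [0,0,1,0,0],
  [0,0,1,0,0],
  [0,0,1,0,0],
  [0,0,1,0,0],
  [0,0,0.6,0,0],
  [0,0,0.4,0,0],
  [0,0,0.14,0,0],
  [0,0,0,0,0],
])

```text
time: 38.6
tool_pos: [0.452, -0.2982, -0.0244]
ee_rot: [0.0, 0.725, -0.689, -0.001]
wrist_force: [-0.0, -0.6, 0.1]
grip_width: 1.003
finger_force: 0.0
```

>>> jog_arm([
  [0,0,0,0,0.3],
  [0,0,0,0,0.6],
  [0,0,0,0,1],
  [0,0,0,0,1],
])

```text
time: 39.0
tool_pos: [0.453, -0.2988, -0.0221]
ee_rot: [-0.001, 0.725, -0.689, 0.001]
wrist_force: [-1.3, 2.8, 7.5]
grip_width: 0.679
finger_force: 62.9
```

>>> jog_arm([
  [0,0,-0.4,0,1],
  [0,0,-1,0,1],
  [0,0,-1,0,1],
  [0,0,-1,0,1],
  [-0.9,0.04,0,0,1],
  [-0.9,0.04,0,0,1],
  [-0.9,0.04,0,0,1],
  [-0.9,0.04,0,0,1],
  [-0.9,0.03,0,0,1],
  [-0.94,0.03,0,0,1],
  [0,0,0,0,1],
])

```text
time: 40.1
tool_pos: [0.4324, -0.0787, 0.1132]
ee_rot: [-0.001, 0.726, -0.688, 0.0]
wrist_force: [0.2, -0.8, -1.5]
grip_width: 0.678
finger_force: 65.1
```

```bash
python3 - <<'E'
from h import *
s=robot.observe(); print(s['grip_width'],s['finger_force'])
go(.433,-.0815,.0115,-1.518)
T=tool();p,d=imaging.read_camera('wrist')
print(np.round(world('wrist',[(318,162),(318,170),(318,200),(318,240)],d,T),4).tolist(),T[:3,3])
yaw=.053;c,s=np.cos(yaw),np.sin(yaw)
m=cv2.inRange(cv2.cvtColor(p,cv2.COLOR_RGB2HSV),(100,130,40),(125,255,255))>0
ys,xs=np.nonzero(m&(d>0)); P=world('wrist',np.c_[xs,ys],d,T); P=P[(P[:,2]>.055)&(P[:,2]<.09)]
Q=P[:,:2]-[.5353,-.076]; F=np.c_[c*Q[:,0]+s*Q[:,1],-s*Q[:,0]+c*Q[:,1]]
for a in (-.03,0,.025): 
    k=abs(F[:,0]-a)<.006; f=F[k,1]; print(a,np.percentile(f[f<0],[1,50,99]).round(4) if (f<0).any() else '',np.percentile(f[f>0],[1,50,99]).round(4) if (f>0).any() else '')
E
```

```text
0.6782703642907086 65.14340311288834
pos [ 0.4324 -0.0787  0.1132] yaw -1.517 turn 0.01 shift [ 0.07 -0.01  2.54]
[[0.4341, -0.1274, 0.1607], [0.4339, -0.1236, 0.1586], [0.4332, -0.1104, 0.1597], [0.4321, -0.0911, 0.1594]] [ 0.43238696 -0.07867028  0.11319366]
-0.03 [-0.0587 -0.0474 -0.0356] [0.0377 0.0401 0.0477]
0 [-0.0587 -0.0476 -0.0358] [0.0378 0.0484 0.061 ]
0.025 [-0.0591 -0.0478 -0.0345] [0.0379 0.0487 0.0603]
```

>>> jog_arm([
  [0.09,0,0.9,0,1],
  [0,0,0.8,0,1],
  [0,0,0.5,0,1],
  [0,0,0.32,0,1],
  [0,0,0,0,1],
  [0,-0.3,0,0,1],
  [0,-0.3,0,0,1],
  [0,-0.3,0,0,1],
  [0,-0.3,0,0,1],
  [0,0,0,0,1],
])

```text
time: 41.15
tool_pos: [0.4831, -0.0827, 0.0117]
ee_rot: [-0.001, 0.725, -0.689, 0.001]
wrist_force: [-0.6, -0.2, -1.9]
grip_width: 0.683
finger_force: 65.1
```

>>> jog_arm([
  [0,-0.3,0,0,1],
  [0,-0.3,0,0,1],
  [0,-0.3,0,0,1],
  [0,0,0,0,1],
])

```text
time: 41.55
tool_pos: [0.5188, -0.0809, 0.0113]
ee_rot: [-0.0, 0.725, -0.689, 0.001]
wrist_force: [-0.8, 0.2, -1.8]
grip_width: 0.676
finger_force: 65.1
```

>>> jog_arm([
  [0,-0.2,0,0,1],
  [0,-0.15,0,0,1],
  [0,-0.05,0,0,1],
  [0,0,0,0,1],
])

```text
time: 41.95
tool_pos: [0.5327, -0.0803, 0.0112]
ee_rot: [-0.0, 0.725, -0.689, -0.0]
wrist_force: [-0.0, -0.6, -1.4]
grip_width: 0.683
finger_force: 65.1
```

>>> jog_arm([
  [0,-0.08,0,0,1],
  [0,-0.08,0,0,1],
  [0,0,0,0,1],
])

```text
time: 42.25
tool_pos: [0.5351, -0.0804, 0.0105]
ee_rot: [0.002, 0.724, -0.69, -0.002]
wrist_force: [-9.6, 2.2, 3.1]
grip_width: 0.681
finger_force: 65.6
```

>>> jog_arm([
  [0,0,0,0,0.5],
  [0,0,0,0,0],
  [0,0,0,0,0],
  [0,0,0,0,0],
  [0,0,-0.5,0,0],
  [0,0,-1,0,0],
  [0,0,-1,0,0],
  [0,0,-1,0,0],
  [0,0,0,-1,0],
  [0,0,0,-1,0.6],
  [0,0,0,-1,0.6],
  [0,0,0,-1,0.6],
])

```text
time: 43.45
tool_pos: [0.5392, -0.08, 0.1518]
ee_rot: [-0.0, 0.848, -0.53, 0.0]
wrist_force: [0.5, -0.7, 0.2]
grip_width: 0.513
finger_force: 0.0
```

>>> jog_arm([
  [0,0,0,-1,0.6],
  [0,0,0,-1,0.6],
  [0,0,0,-1,0.6],
  [0,0,0,-1,0.6],
  [0,0,0,-1,0.6],
  [0,0,0,-1,0.6],
  [0,0,0,-1,0.6],
  [0,0,0,-1,0.6],
  [0,0,0,-1,0.6],
  [0,0,0,-1,0.6],
  [0,0,0,-1,0.6],
  [0,0,0,-0.7,0.6],
])

```text
time: 44.65
tool_pos: [0.5392, -0.08, 0.1516]
ee_rot: [-0.0, 1.0, 0.027, 0.0]
wrist_force: [0.9, -0.7, 0.3]
grip_width: 0.405
finger_force: 0.0
```

```bash
python3 - <<'E'
from h import *
go(.545,-.1862,.007,.053)
arc(180,0,36,.186)
E
```

```text
pos [ 0.5392 -0.08    0.1516] yaw 0.053 turn 0.0 shift [0.   2.66 3.61]
arc ty,tz [[-0.02, -0.41], [-0.05, -0.4], [-0.09, -0.4], [-0.12, -0.39], [-0.16, -0.37], [-0.19, -0.36], [-0.22, -0.34], [-0.25, -0.32], [-0.27, -0.3], [-0.3, -0.27], [-0.32, -0.25], [-0.34, -0.22], [-0.36, -0.19], [-0.37, -0.16], [-0.39, -0.12], [-0.4, -0.09], [-0.4, -0.05], [-0.41, -0.02], [-0.41, 0.02], [-0.4, 0.05], [-0.4, 0.09], [-0.39, 0.12], [-0.37, 0.16], [-0.36, 0.19], [-0.34, 0.22], [-0.32, 0.25], [-0.3, 0.27], [-0.27, 0.3], [-0.25, 0.32], [-0.22, 0.34], [-0.19, 0.36], [-0.16, 0.37], [-0.12, 0.39], [-0.09, 0.4], [-0.05, 0.4], [-0.02, 0.41]]
```

>>> jog_arm([
  [0,0.9,0,0,0.6],
  [0,0.9,0,0,0.6],
  [0,0.86,0,0,0.6],
  [0,0,0.9,0,0.6],
  [0,0,0.9,0,0.6],
  [0,0,0.8,0,0.6],
  [0,0,0.6,0,0.6],
  [0,0,0.4,0,0.6],
  [0,0,0,0,0.8],
  [0,0,0,0,1],
  [0,0,0,0,1],
  [0,0,0,0,1],
])

```text
time: 45.85
tool_pos: [0.5439, -0.1862, 0.0078]
ee_rot: [-0.0, 1.0, 0.025, 0.0]
wrist_force: [-0.6, 0.8, -4.7]
grip_width: 0.115
finger_force: 58.4
```

>>> jog_arm([
  [0,-0.02,-0.41,0,1],
  [0,-0.05,-0.4,0,1],
  [0,-0.09,-0.4,0,1],
  [0,-0.12,-0.39,0,1],
  [0,-0.16,-0.37,0,1],
  [0,-0.19,-0.36,0,1],
  [0,-0.22,-0.34,0,1],
  [0,-0.25,-0.32,0,1],
  [0,-0.27,-0.3,0,1],
  [0,-0.3,-0.27,0,1],
  [0,-0.32,-0.25,0,1],
  [0,-0.34,-0.22,0,1],
])

```text
time: 47.05
tool_pos: [0.5395, -0.096, 0.172]
ee_rot: [0.002, 1.0, 0.025, 0.001]
wrist_force: [-3.7, -11.3, 6.6]
grip_width: 0.109
finger_force: 58.5
```

>>> jog_arm([
  [0,-0.36,-0.19,0,1],
  [0,-0.37,-0.16,0,1],
  [0,-0.39,-0.12,0,1],
  [0,-0.4,-0.09,0,1],
  [0,-0.4,-0.05,0,1],
  [0,-0.41,-0.02,0,1],
  [0,-0.41,0.02,0,1],
  [0,-0.4,0.05,0,1],
  [0,-0.4,0.09,0,1],
  [0,-0.39,0.12,0,1],
  [0,-0.37,0.16,0,1],
  [0,-0.36,0.19,0,1],
])

```text
time: 48.25
tool_pos: [0.5299, 0.0944, 0.1706]
ee_rot: [-0.001, 1.0, 0.025, 0.001]
wrist_force: [-8.0, 0.3, 10.2]
grip_width: 0.108
finger_force: 64.9
```

>>> jog_arm([
  [0,-0.34,0.22,0,1],
  [0,-0.32,0.25,0,1],
  [0,-0.3,0.27,0,1],
  [0,-0.27,0.3,0,1],
  [0,-0.25,0.32,0,1],
  [0,-0.22,0.34,0,1],
  [0,-0.19,0.36,0,1],
  [0,-0.16,0.37,0,1],
  [0,-0.12,0.39,0,1],
  [0,-0.09,0.4,0,1],
  [0,-0.05,0.3,0,1],
  [0,0,0,0,1],
])

```text
time: 49.45
tool_pos: [0.5262, 0.1847, 0.0259]
ee_rot: [0.001, 1.0, 0.025, -0.0]
wrist_force: [3.7, -4.6, -3.4]
grip_width: 0.107
finger_force: 64.7
```

>>> jog_arm([
  [0,0,0.2,0,1],
  [0,0,0.15,0,1],
  [0,0,0,0,1],
])

```text
time: 49.75
tool_pos: [0.5258, 0.1854, 0.0126]
ee_rot: [0.0, 1.0, 0.025, -0.0]
wrist_force: [1.2, -1.5, -3.6]
grip_width: 0.113
finger_force: 63.8
```

>>> jog_arm([
  [0,0,0.1,0,1],
  [0,0,0,0,1],
])

```text
time: 49.95
tool_pos: [0.5259, 0.1854, 0.0104]
ee_rot: [-0.0, 1.0, 0.025, 0.0]
wrist_force: [-4.0, -2.6, 6.6]
grip_width: 0.112
finger_force: 65.0
```

>>> jog_arm([
  [0,0,0.06,0,1],
  [0,0,0,0,1],
])

```text
time: 50.15
tool_pos: [0.5261, 0.1855, 0.0102]
ee_rot: [-0.0, 1.0, 0.025, 0.001]
wrist_force: [-10.4, -3.4, 29.2]
grip_width: 0.112
finger_force: 67.3
```

Fully down. I'll release and view the seat.

>>> jog_arm([
  [0,0,0,0,0.6],
  [0,0,0,0,0.6],
  [0,0,0,0,0.6],
  [0,0,0,0,0.6],
  [0,0,-0.5,0,0.6],
  [0,0,-1,0,0.6],
  [0,0,-1,0,0],
  [0,0,-1,1,0],
  [0,0,-1,1,0],
  [0,0,-1,1,0],
  [0,0,0,1,0],
  [0,0,0,1,0],
])

```text
time: 51.35
tool_pos: [0.5263, 0.1858, 0.2287]
ee_rot: [-0.001, 0.974, -0.226, 0.001]
wrist_force: [-0.5, -0.8, 0.2]
grip_width: 0.998
finger_force: 0.0
```

>>> jog_arm([
  [0,0,0,1,0],
  [0,0,0,1,0],
  [0,0,0,1,0],
  [0,0,0,1,0],
  [0,0,0,1,0],
  [0,0,0,1,0],
  [0,0,0,1,0],
  [0,0,0,1,0],
  [0,0,0,1,0],
  [0,0,0,1,0],
  [0,0,0,0.7,0],
])

```text
time: 52.45
tool_pos: [0.5257, 0.1853, 0.2269]
ee_rot: [0.0, 0.723, -0.691, -0.0]
wrist_force: [-0.1, 0.4, -0.4]
grip_width: 0.999
finger_force: 0.0
```

```bash
cat >> h.py <<'E'
def seat(x,y):
    "points of a tin lying in the middle of the seat"
    T=tool();p,d=imaging.read_camera('wrist'); v,u=np.nonzero(d>0); P=world('wrist',np.c_[u,v],d,T)
    k=(abs(P[:,0]-x)<.05)&(abs(P[:,1]-y)<.03)&(abs(P[:,2]-.06)<.008)
    print(k.sum(),np.percentile(P[k],[1,50,99],axis=0).round(4).tolist())
E
python3 - <<'E'
from h import *
print(robot.observe()['time']); seat(.5275,.0727)
go(.5265,.073,.009,-1.518); snap('wrist','w11')
tins('top')
E
```

```text
52.45
3055 [[0.4988, 0.0433, 0.0563], [0.5268, 0.072, 0.0582], [0.5547, 0.1021, 0.0606]]
pos [0.5257 0.1852 0.2269] yaw -1.528 turn -0.1 shift [2.8  0.13 5.45]
tin 0.73 453 -407 wh [ 59. 104.] yaw 1.0 ztop 0.0256 rgb [ 98. 106. 119.]
tin 0.21 540 90 wh [141. 197.] yaw 4.7 ztop 0.0643 rgb [ 95. 113. 142.]
```

>>> jog_arm([
  [0.95,0.04,0,-0.1,0],
  [0.95,0.04,0,0,0],
  [0.9,0.04,0,0,0],
  [0,0,1,0,0],
  [0,0,1,0,0],
  [0,0,1,0,0],
  [0,0,0.9,0,0],
  [0,0,0.7,0,0],
  [0,0,0.5,0,0],
  [0,0,0.3,0,0],
  [0,0,0.05,0,0],
  [0,0,0,0,0],
])

```text
time: 53.85
tool_pos: [0.5277, 0.0732, 0.0096]
ee_rot: [-0.0, 0.728, -0.685, 0.0]
wrist_force: [0.6, 0.2, -0.4]
grip_width: 1.004
finger_force: 0.0
```

>>> jog_arm([
  [0,0,0,0,0.3],
  [0,0,0,0,0.6],
  [0,0,0,0,1],
  [0,0,0,0,1],
])

```text
time: 54.25
tool_pos: [0.5275, 0.0734, 0.0111]
ee_rot: [-0.001, 0.728, -0.685, 0.0]
wrist_force: [-5.4, 1.4, 13.6]
grip_width: 0.644
finger_force: 61.4
```

>>> jog_arm([
  [0,0.1,-0.04,0,1],
  [0,0.3,0,0,1],
  [0,0.3,0,0,1],
  [0,0.3,0,0,1],
  [0,0.3,0,0,1],
  [0,0.3,0,0,1],
  [0,0.3,0,0,1],
  [0,0.3,0,0,1],
  [0,0.3,0,0,1],
  [0,0.2,0,0,1],
  [0,0,0,0,1],
])

```text
time: 55.35
tool_pos: [0.4181, 0.0662, 0.0109]
ee_rot: [0.0, 0.728, -0.685, -0.0]
wrist_force: [-0.1, -0.2, -1.8]
grip_width: 0.642
finger_force: 62.7
```

```bash
python3 - <<'E'
from h import *
s=robot.observe(); print(s['wrist_force'],s['grip_width'],s['finger_force'])
go(.448,.411,.13,-1.624)
E
```

```text
[-0.10678015 -0.21679347 -1.7877911 ] 0.6420037498281564 62.7452214458026
pos [0.4181 0.0662 0.0109] yaw -1.51 turn 1.14 shift [-8.65 -0.29 -2.98]
```

>>> jog_arm([
  [0,0,-1,0,1],
  [0,0,-1,0.57,1],
  [0,0,-1,0.57,1],
  [-0.96,-0.03,0,0,1],
  [-0.96,-0.03,0,0,1],
  [-0.96,-0.03,0,0,1],
  [-0.96,-0.03,0,0,1],
  [-0.96,-0.03,0,0,1],
  [-0.96,-0.03,0,0,1],
  [-0.96,-0.03,0,0,1],
  [-0.96,-0.04,0,0,1],
  [-0.96,-0.04,0,0,1],
])

```text
time: 56.55
tool_pos: [0.4499, 0.4128, 0.1306]
ee_rot: [-0.0, -0.688, 0.726, -0.0]
wrist_force: [0.3, -0.5, -2.0]
grip_width: 0.64
finger_force: 64.1
```

>>> jog_arm([
  [0,0,0.7,0,1],
  [0,0,1,0,1],
  [0,0,1,0,1],
  [0,0,0.6,0,1],
  [0,0,0.3,0,1],
  [0,0,0,0,1],
  [0,0,0,0,1],
])

```text
time: 57.25
tool_pos: [0.4504, 0.4119, -0.0122]
ee_rot: [0.001, -0.688, 0.726, -0.0]
wrist_force: [0.3, -0.2, -1.7]
grip_width: 0.641
finger_force: 64.1
```

>>> jog_arm([
  [0,0,0.15,0,1],
  [0,0,0.05,0,1],
  [0,0,0,0,0.6],
  [0,0,0,0,0.3],
  [0,0,0,0,0.1],
  [0,0,0,0,0.1],
  [0,0,-0.5,0,0.1],
  [0,0,-1,0,0],
  [0,0,-1,0,0],
  [0,0,-1,0,0],
  [0,0,-1,0,0],
  [0,0,-1,0,0],
])

```text
time: 58.45
tool_pos: [0.4496, 0.4108, 0.2008]
ee_rot: [0.0, -0.688, 0.726, 0.0]
wrist_force: [1.6, 1.4, -0.6]
grip_width: 0.999
finger_force: 0.0
```

```bash
python3 - <<'E'
from h import *
snap('wrist','w12'); go(.455,-.36,.22,-1.535)
tins('top'); find('top',['tin_c_mid'])
E
```

```text
pos [0.4523 0.4132 0.2086] yaw -1.624 turn -0.89 shift [19.32  0.62 -0.28]
tin 0.72 453 -407 wh [ 59. 104.] yaw 1.1 ztop 0.0257 rgb [ 98. 106. 118.]
tin 0.57 541 91 wh [139. 198.] yaw 3.4 ztop 0.0625 rgb [ 97. 113. 140.]
top tin_c_mid [([0.452, 0.407, 0.027], 0.56)]
```

View pics/w12.png

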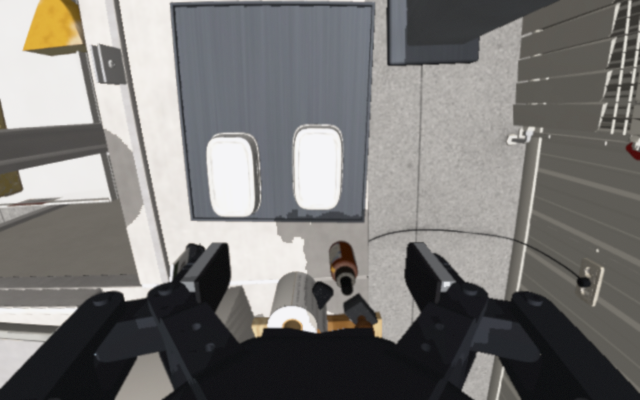

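Two plain-side-up tins lie in the tray at (231,175) and (318,168). Now the third tin.

>>> jog_arm([
  [0,0,0,-0.89,0],
  [0.97,0.03,0,0,0],
  [0.97,0.03,0,0,0],
  [0.97,0.03,0,0,0],
  [0.97,0.03,0,0,0],
  [0.97,0.03,0,0,0],
  [0.97,0.03,0,0,0],
  [0.97,0.03,0,0,0],
  [0.97,0.03,0,0,0],
  [0.97,0.03,0,0,0],
  [0.97,0.03,0,0,0],
  [0.97,0.03,0,0,0],
])

```text
time: 59.85
tool_pos: [0.4504, -0.0176, 0.1977]
ee_rot: [0.001, 0.719, -0.695, -0.001]
wrist_force: [0.1, -0.2, 0.5]
grip_width: 1.004
finger_force: 0.0
```

>>> jog_arm([
  [0.97,0.03,0,0,0],
  [0.97,0.03,0,0,0],
  [0.97,0.03,0,0,0],
  [0.97,0.03,0,0,0],
  [0.97,0.03,0,0,0],
  [0.97,0.03,0,0,0],
  [0.97,0.03,0,0,0],
  [0.3,0,0,0,0],
  [0,0,0,0,0],
])

```text
time: 60.75
tool_pos: [0.4519, -0.3008, 0.197]
ee_rot: [0.001, 0.718, -0.696, -0.001]
wrist_force: [0.1, 1.1, -0.4]
grip_width: 1.001
finger_force: 0.0
```

```bash
python3 - <<'E'
from h import *
print(robot.observe()['time'])
tins(); tins(); go(.453,-.406,-.0225,-1.521)
E
```

```text
60.75
tin 0.89 454 -406 wh [ 63. 105.] yaw 3.6 ztop 0.0247 rgb [142. 154. 176.]
tin 0.78 453 -406 wh [ 63. 105.] yaw 4.2 ztop 0.0247 rgb [141. 152. 176.]
pos [ 0.4528 -0.2986  0.1986] yaw -1.535 turn -0.14 shift [2.68 0.13 5.53]
```

>>> jog_arm([
  [0,0,0,-0.32,0],
  [0.9,0.05,0,0,0],
  [0.9,0.05,0,0,0],
  [0.88,0.06,0,0,0],
  [0,0,1,0,0],
  [0,0,1,0,0],
  [0,0,1,0,0],
  [0,0,1,0,0],
  [0,0,0.8,0,0],
  [0,0,0.5,0,0],
  [0,0,0.23,0,0],
  [0,0,0,0,0],
])

```text
time: 62.15
tool_pos: [0.4536, -0.4059, -0.0231]
ee_rot: [0.0, 0.731, -0.683, -0.001]
wrist_force: [0.1, 0.6, -0.3]
grip_width: 1.0
finger_force: 0.0
```

>>> jog_arm([
  [0,0,0,0,0.3],
  [0,0,0,0,0.6],
  [0,0,0,0,1],
  [0,0,0,0,1],
])

```text
time: 62.55
tool_pos: [0.455, -0.4074, -0.0201]
ee_rot: [-0.0, 0.731, -0.683, 0.002]
wrist_force: [-0.1, 1.7, 7.1]
grip_width: 0.677
finger_force: 63.3
```

>>> jog_arm([
  [0,0,-0.4,0,1],
  [0,0,-1,0,1],
  [0,0,-1,0,1],
  [0,0,-1,0,1],
  [0,0,-0.3,0,1],
  [0,0,0,0,1],
])

```text
time: 63.15
tool_pos: [0.4552, -0.4077, 0.1291]
ee_rot: [-0.001, 0.73, -0.683, 0.003]
wrist_force: [0.4, 0.2, -2.9]
grip_width: 0.68
finger_force: 65.0
```

```bash
python3 - <<'E'
from h import *
go(.428,.067,.12,-1.518)
E
```

```text
pos [ 0.4552 -0.4077  0.1291] yaw -1.504 turn 0.14 shift [-11.89   0.05   0.23]
```

>>> jog_arm([
  [-0.99,0,0,0.14,1],
  [-0.99,0,0,0,1],
  [-0.99,0,0,0,1],
  [-0.99,0,0,0,1],
  [-0.99,0,0,0,1],
  [-0.99,0,0,0,1],
  [-0.99,0,0,0,1],
  [-0.99,0,0,0,1],
  [-0.99,0,0,0,1],
  [-0.99,0,0,0,1],
  [-0.99,0,0,0,1],
  [-0.99,0,0,0,1],
])

```text
time: 64.35
tool_pos: [0.4266, 0.0686, 0.1245]
ee_rot: [0.001, 0.725, -0.688, -0.0]
wrist_force: [1.0, -1.0, -2.0]
grip_width: 0.678
finger_force: 65.0
```

>>> jog_arm([
  [0,0,0.3,0,1],
  [0,0,0,0,1],
])

```text
time: 64.55
tool_pos: [0.426, 0.0677, 0.1115]
ee_rot: [0.002, 0.726, -0.687, -0.001]
wrist_force: [-0.6, -0.6, -1.4]
grip_width: 0.678
finger_force: 65.0
```

```bash
python3 - <<'E'
from h import *
s=robot.observe(); print(s['grip_width'],s['finger_force'])
go(.426,.068,.0125,-1.518)
T=tool();p,d=imaging.read_camera('wrist')
print(np.round(world('wrist',[(318,156),(318,159),(318,162),(318,170),(318,240)],d,T),4).tolist(),T[:3,3])
E
```

```text
0.6782378410360589 64.95546251535416
pos [0.426  0.0677 0.1115] yaw -1.516 turn 0.02 shift [-0.01  0.    2.47]
[[0.4282, 0.0167, 0.1583], [0.4281, 0.0186, 0.1544], [0.428, 0.0196, 0.1562], [0.4279, 0.0231, 0.156], [0.426, 0.0565, 0.1552]] [0.42602895 0.0677202  0.11146379]
```

>>> jog_arm([
  [0.04,0,0.9,0,1],
  [0,0,0.8,0,1],
  [0,0,0.5,0,1],
  [0,0,0.22,0,1],
  [0,0,0,0,1],
  [0,-0.3,0,0,1],
  [0,-0.3,0,0,1],
  [0,-0.3,0,0,1],
  [0,-0.3,0,0,1],
  [0,0,0,0,1],
])

```text
time: 65.6
tool_pos: [0.4784, 0.0689, 0.0171]
ee_rot: [-0.001, 0.725, -0.688, 0.0]
wrist_force: [-0.4, -0.7, -0.7]
grip_width: 0.681
finger_force: 65.8
```

>>> jog_arm([
  [0,-0.3,0,0,1],
  [0,-0.3,0,0,1],
  [0,-0.3,0,0,1],
  [0,0,0,0,1],
])

```text
time: 66.0
tool_pos: [0.5144, 0.0709, 0.017]
ee_rot: [-0.001, 0.726, -0.688, 0.0]
wrist_force: [-0.1, 0.4, -0.7]
grip_width: 0.674
finger_force: 65.8
```

>>> jog_arm([
  [0,-0.2,0,0,1],
  [0,-0.15,0,0,1],
  [0,-0.1,0,0,1],
  [0,0,0,0,1],
])

```text
time: 66.4
tool_pos: [0.5274, 0.0704, 0.0158]
ee_rot: [0.002, 0.725, -0.689, -0.001]
wrist_force: [-5.5, 1.4, -2.2]
grip_width: 0.68
finger_force: 65.8
```

>>> jog_arm([
  [0,-0.08,0,0,1],
  [0,0,0,0,1],
])

```text
time: 66.6
tool_pos: [0.5276, 0.0699, 0.0151]
ee_rot: [0.004, 0.725, -0.689, -0.003]
wrist_force: [-13.9, 2.2, 0.1]
grip_width: 0.683
finger_force: 66.1
```

>>> jog_arm([
  [0,0,0,0,0.5],
  [0,0,0,0,0],
  [0,0,0,0,0],
  [0,0,0,0,0],
  [0,0,-0.5,0,0],
  [0,0,-1,0,0],
  [0,0,-1,0,0],
  [0,0,-1,0,0],
  [0,0,0,-1,0],
  [0,0,0,-1,0.6],
  [0,0,0,-1,0.6],
  [0,0,0,-1,0.6],
])

```text
time: 67.8
tool_pos: [0.5338, 0.0716, 0.1575]
ee_rot: [-0.001, 0.849, -0.529, 0.0]
wrist_force: [0.2, -0.6, -0.1]
grip_width: 0.513
finger_force: 0.0
```

>>> jog_arm([
  [0,0,0,-1,0.6],
  [0,0,0,-1,0.6],
  [0,0,0,-1,0.6],
  [0,0,0,-1,0.6],
  [0,0,0,-1,0.6],
  [0,0,0,-1,0.6],
  [0,0,0,-1,0.6],
  [0,0,0,-1,0.6],
  [0,0,0,-1,0.6],
  [0,0,0,-1,0.6],
  [0,0,0,-1,0.6],
  [0,0,0,-0.7,0.6],
])

```text
time: 69.0
tool_pos: [0.5337, 0.0716, 0.1573]
ee_rot: [-0.0, 1.0, 0.028, 0.001]
wrist_force: [0.2, -0.1, -0.3]
grip_width: 0.4
finger_force: 0.0
```

```bash
python3 - <<'E'
from h import *
go(.5245,.1855,.008,.053)
E
```

```text
pos [0.5337 0.0716 0.1573] yaw 0.056 turn 0.03 shift [-0.08 -2.86  3.73]
```

>>> jog_arm([
  [-0.04,-0.96,0,0,0.6],
  [-0.04,-0.96,0,0,0.6],
  [0,-0.94,0,0,0.6],
  [0,0,0.9,0,0.6],
  [0,0,0.9,0,0.6],
  [0,0,0.9,0,0.6],
  [0,0,0.6,0,0.6],
  [0,0,0.43,0,0.6],
  [0,0,0,0,0.8],
  [0,0,0,0,1],
  [0,0,0,0,1],
  [0,0,0,0,1],
])

```text
time: 70.2
tool_pos: [0.5241, 0.1855, 0.0083]
ee_rot: [-0.0, 1.0, 0.026, 0.0]
wrist_force: [-0.1, -2.8, -4.8]
grip_width: 0.114
finger_force: 58.4
```

>>> jog_arm([
  [0,0.02,-0.41,0,1],
  [0,0.05,-0.4,0,1],
  [0,0.09,-0.4,0,1],
  [0,0.12,-0.39,0,1],
  [0,0.16,-0.37,0,1],
  [0,0.19,-0.36,0,1],
  [0,0.22,-0.34,0,1],
  [0,0.25,-0.32,0,1],
  [0,0.27,-0.3,0,1],
  [0,0.3,-0.27,0,1],
  [0,0.32,-0.25,0,1],
  [0,0.34,-0.22,0,1],
])

```text
time: 71.4
tool_pos: [0.5291, 0.0957, 0.1722]
ee_rot: [-0.003, 1.0, 0.027, 0.002]
wrist_force: [-13.8, 14.2, 13.1]
grip_width: 0.111
finger_force: 58.6
```

>>> jog_arm([
  [0,0.36,-0.19,0,1],
  [0,0.37,-0.16,0,1],
  [0,0.39,-0.12,0,1],
  [0,0.4,-0.09,0,1],
  [0,0.4,-0.05,0,1],
  [0,0.41,-0.02,0,1],
  [0,0.41,0.02,0,1],
  [0,0.4,0.05,0,1],
  [0,0.4,0.09,0,1],
  [0,0.39,0.12,0,1],
  [0,0.37,0.16,0,1],
  [0,0.36,0.19,0,1],
])

```text
time: 72.6
tool_pos: [0.5402, -0.093, 0.1699]
ee_rot: [-0.001, 1.0, 0.026, 0.002]
wrist_force: [14.8, 4.6, -9.1]
grip_width: 0.107
finger_force: 66.9
```

>>> jog_arm([
  [0,0.34,0.22,0,1],
  [0,0.32,0.25,0,1],
  [0,0.3,0.27,0,1],
  [0,0.27,0.3,0,1],
  [0,0.25,0.32,0,1],
  [0,0.22,0.34,0,1],
  [0,0.19,0.36,0,1],
  [0,0.16,0.37,0,1],
  [0,0.12,0.39,0,1],
  [0,0.09,0.4,0,1],
  [0,0.05,0.3,0,1],
  [0,0,0,0,1],
])

```text
time: 73.8
tool_pos: [0.543, -0.1852, 0.0273]
ee_rot: [-0.001, 1.0, 0.026, -0.0]
wrist_force: [0.3, 6.1, -5.6]
grip_width: 0.109
finger_force: 67.8
```

>>> jog_arm([
  [0,0,0.2,0,1],
  [0,0,0.2,0,1],
  [0,0,0,0,1],
])

```text
time: 74.1
tool_pos: [0.5431, -0.186, 0.0118]
ee_rot: [-0.0, 1.0, 0.026, -0.0]
wrist_force: [-1.8, 0.7, -3.1]
grip_width: 0.113
finger_force: 68.1
```

>>> jog_arm([
  [0,0,0.06,0,1],
  [0,0,0,0,1],
])

```text
time: 74.3
tool_pos: [0.5431, -0.186, 0.0098]
ee_rot: [-0.0, 1.0, 0.026, -0.0]
wrist_force: [-3.9, 0.0, 1.6]
grip_width: 0.112
finger_force: 68.5
```

>>> jog_arm([
  [0,0,0.06,0,1],
  [0,0,0.03,0,1],
  [0,0,0,0,1],
])

```text
time: 74.6
tool_pos: [0.5429, -0.1862, 0.0071]
ee_rot: [0.0, 1.0, 0.027, -0.0]
wrist_force: [-7.5, 1.4, 9.7]
grip_width: 0.11
finger_force: 71.0
```

>>> jog_arm([
  [0,0,0,0,0.6],
  [0,0,0,0,0.6],
  [0,0,0,0,0.6],
  [0,0,0,0,0.6],
  [0,0,-0.5,0,0.6],
  [0,0,-1,0,0.6],
  [0,0,-1,0,0],
  [0,0,-1,1,0],
  [0,0,-1,1,0],
  [0,0,-1,1,0],
  [0,0,0,1,0],
  [0,0,0,1,0],
])

```text
time: 75.8
tool_pos: [0.5444, -0.1859, 0.2279]
ee_rot: [-0.0, 0.975, -0.224, 0.002]
wrist_force: [-0.6, -0.2, -1.1]
grip_width: 1.002
finger_force: 0.0
```

>>> jog_arm([
  [0,0,0,1,0],
  [0,0,0,1,0],
  [0,0,0,1,0],
  [0,0,0,1,0],
  [0,0,0,1,0],
  [0,0,0,1,0],
  [0,0,0,1,0],
  [0,0,0,1,0],
  [0,0,0,1,0],
  [0,0,0,1,0],
  [0,0,0,0.7,0],
])

```text
time: 76.9
tool_pos: [0.5437, -0.1859, 0.226]
ee_rot: [-0.0, 0.724, -0.69, 0.0]
wrist_force: [-0.1, -0.2, -0.1]
grip_width: 0.999
finger_force: 0.0
```

```bash
python3 - <<'E'
from h import *
print(robot.observe()['time']); seat(.5353,-.076)
go(.535,-.076,.009,-1.518)
E
```

```text
76.9
1866 [[0.5063, -0.1054, 0.0563], [0.534, -0.0768, 0.0582], [0.5616, -0.0468, 0.0603]]
pos [ 0.5436 -0.1859  0.226 ] yaw -1.525 turn -0.07 shift [-2.76  0.07  5.43]
```

>>> jog_arm([
  [-0.95,0.03,0,-0.07,0],
  [-0.95,0.03,0,0,0],
  [-0.86,0.03,0,0,0],
  [0,0,1,0,0],
  [0,0,1,0,0],
  [0,0,1,0,0],
  [0,0,0.9,0,0],
  [0,0,0.7,0,0],
  [0,0,0.5,0,0],
  [0,0,0.3,0,0],
  [0,0,0.03,0,0],
  [0,0,0,0,0],
])

```text
time: 78.15
tool_pos: [0.534, -0.0759, 0.0093]
ee_rot: [-0.0, 0.728, -0.685, 0.0]
wrist_force: [-0.0, -0.2, 0.3]
grip_width: 0.999
finger_force: 0.0
```

>>> jog_arm([
  [0,0,0,0,0.3],
  [0,0,0,0,0.6],
  [0,0,0,0,1],
  [0,0,0,0,1],
])

```text
time: 78.55
tool_pos: [0.5346, -0.0758, 0.0108]
ee_rot: [-0.001, 0.728, -0.685, 0.001]
wrist_force: [-2.2, 0.6, 9.6]
grip_width: 0.647
finger_force: 61.8
```

>>> jog_arm([
  [0,0.1,-0.04,0,1],
  [0,0.3,0,0,1],
  [0,0.3,0,0,1],
  [0,0.3,0,0,1],
  [0,0.3,0,0,1],
  [0,0.3,0,0,1],
  [0,0.3,0,0,1],
  [0,0.3,0,0,1],
  [0,0.3,0,0,1],
  [0,0.2,0,0,1],
  [0,0,0,0,1],
])

```text
time: 79.65
tool_pos: [0.4242, -0.0826, 0.0104]
ee_rot: [0.0, 0.728, -0.686, -0.0]
wrist_force: [0.3, -0.4, -1.5]
grip_width: 0.641
finger_force: 62.7
```

```bash
python3 - <<'E'
from h import *
s=robot.observe(); print(s['wrist_force'],s['grip_width'],s['finger_force'])
go(.546,.289,.15,-1.624)
E
```

```text
[ 0.2973491  -0.42279919 -1.5287848 ] 0.6406905073808937 62.71090218331665
pos [ 0.4242 -0.0826  0.0104] yaw -1.511 turn 1.13 shift [-9.44 -2.55 -3.49]
```

>>> jog_arm([
  [0,0,-1,0,1],
  [0,0,-1,0,1],
  [0,0,-1,0.56,1],
  [0,0,-0.5,0.57,1],
  [-0.94,-0.25,0,0,1],
  [-0.94,-0.25,0,0,1],
  [-0.94,-0.25,0,0,1],
  [-0.94,-0.25,0,0,1],
  [-0.94,-0.25,0,0,1],
  [-0.94,-0.26,0,0,1],
  [-0.94,-0.26,0,0,1],
  [-0.94,-0.26,0,0,1],
])

```text
time: 80.85
tool_pos: [0.5232, 0.2155, 0.1503]
ee_rot: [-0.0, -0.688, 0.725, -0.0]
wrist_force: [0.5, -0.3, -1.3]
grip_width: 0.645
finger_force: 64.0
```

>>> jog_arm([
  [-0.94,-0.26,0,0,1],
  [-0.94,-0.26,0,0,1],
  [0,0,0,0,1],
  [0,0,0,0,1],
])

```text
time: 81.25
tool_pos: [0.5473, 0.2884, 0.1494]
ee_rot: [-0.001, -0.689, 0.725, 0.0]
wrist_force: [0.2, -0.1, -0.9]
grip_width: 0.645
finger_force: 64.0
```

```bash
python3 - <<'E'
from h import *
s=robot.observe(); print(s['grip_width'],s['finger_force'])
go(.546,.289,-.019,-1.624)
T=tool();p,d=imaging.read_camera('wrist')
print(np.round(world('wrist',[(318,156),(318,159),(318,162),(318,200),(318,240)],d,T),4).tolist())
E
```

```text
0.6454340633991634 64.02059687767178
pos [0.5473 0.2884 0.1494] yaw -1.623 turn 0.01 shift [-0.01  0.03  4.21]
[[0.5449, 0.264, 0.0042], [0.5441, 0.2416, 0.1766], [0.5442, 0.2421, 0.1823], [0.545, 0.2569, 0.1955], [0.546, 0.276, 0.1958]]
```

>>> jog_arm([
  [0.1,0,1,0,1],
  [0,0,1,0,1],
  [0,0,1,0,1],
  [0,0,0.6,0,1],
  [0,0,0.4,0,1],
  [0,0,0.16,0,1],
  [0,0,0.04,0,1],
  [0,0,0,0,1],
])

```text
time: 82.1
tool_pos: [0.5478, 0.2837, -0.0166]
ee_rot: [0.001, -0.688, 0.726, -0.0]
wrist_force: [-0.2, 0.1, -1.6]
grip_width: 0.64
finger_force: 64.0
```

>>> jog_arm([
  [0,0,0,0,0.6],
  [0,0,0,0,0.3],
  [0,0,0,0,0.1],
  [0,0,0,0,0.1],
  [0,0,-0.5,0,0.1],
  [0,0,-1,0,0],
  [0,0,-1,0,0],
  [0,0,-1,0,0],
  [0,0,-1,0,0],
  [0,0,-1,0,0],
  [0,0,-1,0,0],
  [0,0,0,0,0],
])

```text
time: 83.3
tool_pos: [0.5499, 0.2852, 0.2496]
ee_rot: [0.005, -0.688, 0.725, -0.001]
wrist_force: [0.6, -0.3, -0.5]
grip_width: 1.0
finger_force: 0.0
```

```bash
python3 - <<'E'
from h import *
T=tool();p,d=imaging.read_camera('wrist')
v,u=np.nonzero(d>0); P=world('wrist',np.c_[u,v],d,T)
k=(abs(P[:,2]-.026)<.006)&(P[:,1]>.2)&(P[:,1]<.47)&(P[:,0]>.39)&(P[:,0]<.62)
m=np.zeros(d.shape,np.uint8); m[v[k],u[k]]=255; n,l,st,ce=cv2.connectedComponentsWithStats(m)
for i in range(1,n):
    if st[i,4]>500:
        y,x=np.nonzero(l==i);Q=world('wrist',np.c_[x,y],d,T); print(ce[i].round(),cv2.minAreaRect(np.float32(Q[:,:2]*1000)),np.median(Q[:,2]))
cv2.imwrite('pics/f1.png',p[:,:,::-1])
q,e=imaging.read_camera('top')
im=np.vstack([cv2.resize(p,(640,400)),cv2.resize(q[165:245,160:460],(640,171))]); cv2.imwrite('pics/fin.png',im[:,:,::-1])
print(T[:3,3]); find('top',['turner_handle'])
E
```

```text
[320. 166.] ((547.28466796875, 288.5307922363281), (95.95121765136719, 56.572208404541016), 86.359375) 0.026704820126622786
[390. 241.] ((450.3212585449219, 406.02325439453125), (98.6163330078125, 55.67854690551758), 84.75245666503906) 0.026579268162932046
[321. 248.] ((552.9472045898438, 410.2944641113281), (99.361328125, 55.98345947265625), 86.32734680175781) 0.026691025424582626
[0.5499092  0.28515529 0.24963621]
top turner_handle [([0.541, -0.084, 0.056], 0.8)]
```

View pics/fin.png

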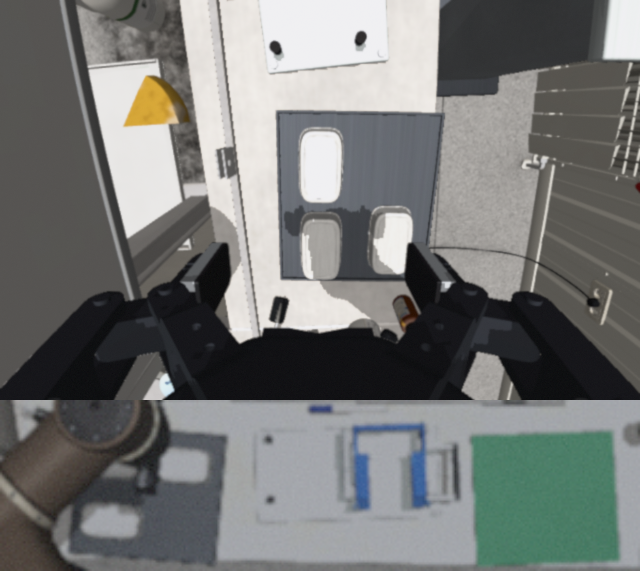

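Three tins lie plain side up in the tray (320,165), (320,245) and (390,240), the mat is empty, and the frame lies empty on the right. I'll check that the frame is fully down.

```bash
python3 - <<'E'
from h import *
p,d=imaging.read_camera('top'); v,u=np.nonzero(d>0); P=world('top',np.c_[u,v],d)
for y0 in np.arange(-.205,-.01,.015):
    k=(P[:,1]>=y0)&(P[:,1]<y0+.015)&(P[:,0]>.46)&(P[:,0]<.63)&(P[:,2]>.04)&(P[:,2]<.12)
    if k.sum()>3: print(round(y0,3),k.sum(),np.percentile(P[k,2],[50,90]).round(4))
E
```

```text
-0.205 25 [0.0533 0.0561]
-0.19 74 [0.0553 0.0616]
-0.175 25 [0.0555 0.0605]
-0.16 20 [0.0549 0.0592]
-0.145 82 [0.0669 0.0728]
-0.13 127 [0.0676 0.0739]
-0.115 31 [0.0628 0.0703]
-0.1 15 [0.0588 0.0632]
-0.085 15 [0.0569 0.0589]
-0.07 12 [0.0533 0.0614]
-0.055 20 [0.0589 0.0728]
-0.04 118 [0.0669 0.0734]
-0.025 112 [0.0655 0.072 ]
```

The frame is level: bar top is about 55 mm and both rails are at 67 mm. I'm handing in.

```bash
python3 -c "
from workcell import robot
print(robot.sign_off())"
```

```text
the job is handed in; nothing more can be done
None
```

All three tins were turned in the frame and now lie printed lid down, side by side in the tray; the frame is empty and fully down on the right, and the job was handed in at about 83 s. The wrist force reached 97 N at the end of the first swing, below the 120 N limit.

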